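Clamp the filter holder's lid with the T-key

ROBOT

A 7-joint arm with a two-finger parallel gripper is mounted at the origin on the work surface. World frame = base frame: x ahead of the robot, y to its left, z up, the work surface at z = 0. Lengths are in m, angles in rad, forces in N, time in s.
With the tool pointing down it reaches from about 0.35 to 0.9 m from the base axis. Payload 8.1 kg.
Tool frame: the origin (TCP) lies on the centre line of the jaws, within the pads' length; the fingertips stand 22 mm ahead of it and the grasp point (between the pads) lies 3 mm ahead of it (arm.finger_overhang is the distance from the TCP to the fingertips, in m); z points along the fingers, y is the direction in which the jaws open and shut (so a half turn about z gives the same grasp; the last joint's range is limited). The gripper opens to 92 mm and grips with 3 to 60 N. Pads are 19 mm wide; open, the fingers measure 130 mm over their backs; the gripper's body (75 mm by 190 mm) begins 47 mm behind the grasp point.
Start: joints at [-1.415, 0.434, 0.025, 1.573, -0.012, 1.134, -0.075], TCP at [0.16, 0.604, 0.225] pointing down, gripper open.
Joint ranges: [-2.62, 2.62], [-0.44, 2.09], [-1.27, 1.32], [0.08, 2.57], [-1.32, 4.46], [0.12, 2], [-2.74, 2.74]. Speed limits (rad/s): [2.22, 2.22, 3.01, 3.01, 3.14, 3.14, 3.14].

INTERFACE

Orientations are given as a rotation vector (axis times angle).
In Python, from cell import arm gives the robot as it stands. The module is installed in compiled form; this text tells all that it offers.
- The arm moves only by the tool step_arm, never from a script. Its argument "plan" is a list of rows, each an object of numbers: "wx", "wy", "wz": the turn, a rotation vector about the tool's x, y, z in units of 6 degrees (1.0 is 6 degrees); "tx", "ty", "tz": the shift along the tool's x, y, z in cm; "hand": the opening, from 0 (shut) to 1 (fully open). A call has exactly 10 rows; each row shifts and turns the commanded pose from where the row before left it, along the tool's axes as they then stand; what a row does not reach is not made up. A row lasts 1/12 s, in which the tool goes at most 41.7 mm and 7.16 degrees, less where a joint would pass 70% of its speed; a pose out of reach is approached as far as the arm can. A call is refused whole if a number of a shift passes 4.17 or a number of a turn 1, either way. A call with a gripper value outside its range is refused whole. The fingers move at their own pace and stop on an object; "force" is the grip in N (left out, the last holds). Time passes only in rows, so rows that do not move let the fingers close, or fill a call up. It gives the time, the measured TCP pose, the force and the opening at its end, in the units of the state.
- arm.observe(): the state, without advancing time (a new reading comes with each control period).
- arm.get_image(name): name is "scene" or "top" or "wrist"; returns (picture, depth): 480x640x3 uint8, red, green, blue; 480x640 float32, m along the optical axis (not along the pixel's ray), 0 where there is no reading.
- arm.calibration(name): a dict with "mtx" (3x3 intrinsics, pixels), "dist_coeffs" ([k1, k2, p1, p2, k3] as OpenCV has them; the pictures are not rectified), "R" (3x3) and "t" (3): a world point X has camera coordinates R X + t. Camera axes: x right, y down, z forward; pixel columns grow to the right and rows downward; lengths in m; the calibration is good to about 2 mm. A picture is of the moment at which its call begins: read the wrist's pose just before it. calibration takes no time and is no camera call; for the wrist camera it gives the pose at the moment of the call.
- arm.sign_off(): hands the job in, once; it reports no verdict.
The state is a dict: "clock": time; "joints": joint angles; "dq": joint speeds; "joint_efforts": joint torques, N m; "position": TCP position; "ee_rot": TCP orientation; "force": force on the tool from outside, world axes, zero at the start; "ft_torque": the same for the moment, N m; "width": opening from 0.0 (shut) to 1.0 (fully open).
Only numpy, scipy, OpenCV 4.12 (cv2) and the standard library are available. Lean on these libraries where they do the work, as an engineer would, in place of code of your own. Each camera call takes 0.05 s, during which the arm holds its last target.

TASK

Clamp down the lid of the disc filter holder: take the T-handled key with the square tip out of the wooden tool stand, push its tip fully home into the square recess of the grey knob, and turn the knob clockwise (seen from above) with the key until it stops, so that the steel dog reaches over the lid. Turn the knob with the key only, do not push the knob or its dog with the hand; then let go and leave the key standing upright, fully home in the knob. Leave the other tool in the stand and do not knock over the beaker or the jar.

Things in the scene. Friction and masses are not known exactly. Their poses are not given: they have to be found in the camera images.
- key_grip (a point): Centre of the handle bar of the loose steel T-key (0.25 kg), standing upright in either hole of the stand. Bar 70 mm long along y, 20 mm wide along x (grip it across this), 26 mm tall; z up along the key. Below it a round shank 17 mm thick, 52 mm long, then a collar 42 mm across, 8 mm thick, then the tip.
- key_tip (a point): Middle of the lower end of the key's square tip, 98 mm below key_grip, axes alike. The tip is 18 x 18 mm, its sides along x and y, 26 mm long below the collar; its last 6 mm taper to 12 x 12 mm. In the stand the collar rests on the stand's top.
- knob_mouth (a point): Mouth centre of the square recess in the top of the grey four-lobed knob (62 mm wide, 34 mm tall); turns with it. Recess 22 x 22 mm, sides along x and y, 30 mm deep, z up, 2 mm chamfer. A steel dog at its foot reaches 83 mm out along x. Key fully home: collar on the knob, tip 26 mm below this point. The tip has about 0.26 rad of play each way before it drives the knob.
- knob (a joint): Angle of the knob about its vertical axis, rad: 0 with the dog swung away from the lid, growing clockwise as seen from above, to a hard stop at 1.2 with the dog over the lid. It starts between 0 and 0.3. Steady friction of about 0.12 N m; it stays where it is left.
- lid_centre (a point): Centre of the flange top of the filter holder's round steel lid (160 mm across, 82 mm above the table), 115 mm from the knob's axis. A brass fitting with a gauge stands here, about 60 mm tall. The holder is fixed; its base plate is 190 mm along x, 270 mm along y, its middle 35 mm to the -y side of this point.
- tamper_mid (a point): The other tool in the stand, to be left there: a round steel tamper with a ball for a handle, 107 mm tall; this point is 50 mm above its lower end. The stand's two holes are 100 mm apart, in line with the key's y; the wooden stand is 170 x 70 mm and 40 mm tall, fixed.
- beaker_mid (a point): Middle of an open glass beaker 70 mm wide and 85 mm tall, standing by the filter holder; z is its own axis.
- jar_mid (a point): Middle of a capped amber jar 56 mm wide and 75 mm tall, standing by the stand; z is its own axis.
Mind the look-alikes: they are no part of the job. Leave any blue, pink or turquoise look-alike of the part that bears key_grip alone.

How it is judged:
On the way, in this order (a step that is already met when the one before it is completed fails the run):
1. the key's tip is home in the knob's recess (at least 21 of its 26 mm deep, within 5 mm of the axis) while the knob is still loose, below 0.7 rad (z of key_tip in the frame of knob_mouth below -0.021 m and horizontal distance between key_tip and knob_mouth below 0.005 m and value of joint knob below 0.7 rad), for 0.1 s.
2. with the key still in the recess (at least 15 mm deep), the knob is turned past 1.08 rad (z of key_tip in the frame of knob_mouth below -0.015 m and horizontal distance between key_tip and knob_mouth below 0.006 m and value of joint knob above 1.08 rad), for 0.1 s.
At the end, for the whole second after the job is handed in: the knob stands at its stop (above 1.08 of 1.2 rad), and the key is left standing at rest in its recess: tip at least 21 mm deep (26 is fully home), within 5 mm of the knob's axis, tilted less than 0.12 rad (value of joint knob above 1.08 rad and z of key_tip in the frame of knob_mouth below -0.021 m and horizontal distance between key_tip and knob_mouth below 0.005 m and angle between key_grip's own z axis and vertical below 0.12 rad and linear speed of key below 0.02 m/s); the robot touches nothing.
It fails at once if the hand pushes the knob or its dog itself (over 3 N) (contact force between any of the fingers, the arm and knob above 3 N).
It fails at once if the other tool is taken or knocked out of the stand (moved over 30 mm) (distance of tamper_mid from where it was at the start of the episode above 0.03 m).
It fails at once if the beaker or the jar is knocked over (tilted over 0.6 rad) (angle between any of beaker_mid, jar_mid's own z axis and vertical above 0.6 rad).
It also fails if it takes over 45 s, if anything falls off the work surface, if the arm or the gripper's body presses on something with over 40 N, if the wrist force passes 120 N, or if a joint passes its speed limit or range.

## Working session

There is one attempt and no reset: what is moved stays moved. The work goes in short steps, Python scripts to look and compute and a tool call to move; the robot and the scene stay as the last step left them, time stands still between calls to the robot, and variables do not carry over. Pictures are saved under pics/ and viewed, and the job is handed in when it is done.

Besides the shell and the picture viewer there is one more tool, called after "Call:" by a JSON object that holds its "api" and its "payload", one argument or row to a line. step_arm: Moves the arm, as the interface text tells. Its arguments: {"type":"object","properties":{"plan":{"type":"array"},"force":{"type":"number"}},"required":["plan"]}

```bash
mkdir -p pics; ls
cat > h.py <<'E'
import numpy as np,cv2
from cell import arm
from scipy.spatial.transform import Rotation as Ro
def snap(n,tag):
    c=arm.calibration(n); im,d=arm.get_image(n)
    cv2.imwrite(f'pics/{tag}.png',im[:,:,::-1]); np.savez(f'pics/{tag}.npz',im=im,d=d,**{k:np.array(c[k]) for k in('mtx','dist_coeffs','R','t')})
    return im,d,c
def cloud(tag):
    f=np.load(f'pics/{tag}.npz'); d=f['d']; h,w=d.shape
    u,v=np.meshgrid(np.arange(w),np.arange(h))
    p=cv2.undistortPoints(np.stack([u,v],-1).reshape(-1,1,2).astype(np.float64),f['mtx'],f['dist_coeffs']).reshape(h,w,2)
    P=np.dstack([p[...,0]*d,p[...,1]*d,d])
    W=(P-f['t'].reshape(3))@f['R']
    W[d==0]=np.nan
    return W,f['im']
E
python3 - <<'E'
from h import *
snap('scene','s0');snap('top','t0')
o=arm.observe();print(o)
E
```

```text
pics
{'clock': 0.1, 'joints': array([-1.41460043,  0.43518169,  0.02498576,  1.57403648, -0.01159088,
        1.1340315 , -0.07510037]), 'dq': array([ 7.48205302e-06, -2.36683018e-04, -4.17097964e-04, -2.54895013e-03,
        1.00376033e-03,  1.04345273e-03, -3.01741314e-04]), 'joint_efforts': array([ 2.60604436e-03, -6.69119167e+01,  9.87868309e-01, -3.15149546e+01,
       -6.04677689e-02,  3.73784651e-02,  8.94040204e-05]), 'position': array([0.15988606, 0.60369495, 0.22469423]), 'ee_rot': array([-4.05496603e-01, -3.11526701e+00,  2.37420393e-03]), 'force': array([0.98023046, 0.34349745, 0.19475523]), 'ft_torque': array([ 0.00795636, -0.036998  , -0.0053404 ]), 'width': 1.0007444636593295}
```

View pics/s0.png

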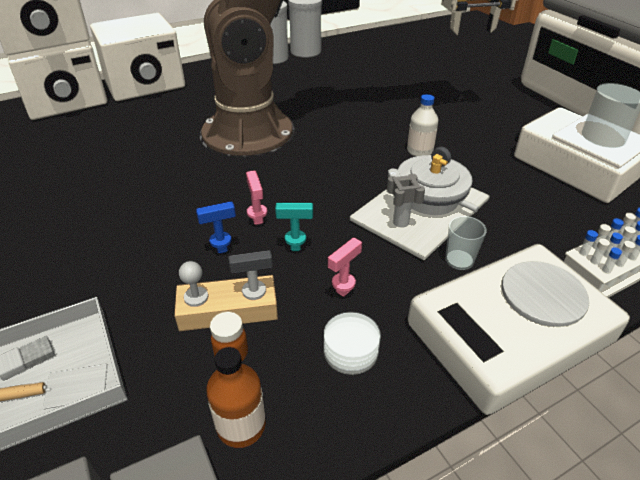

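View pics/t0.png

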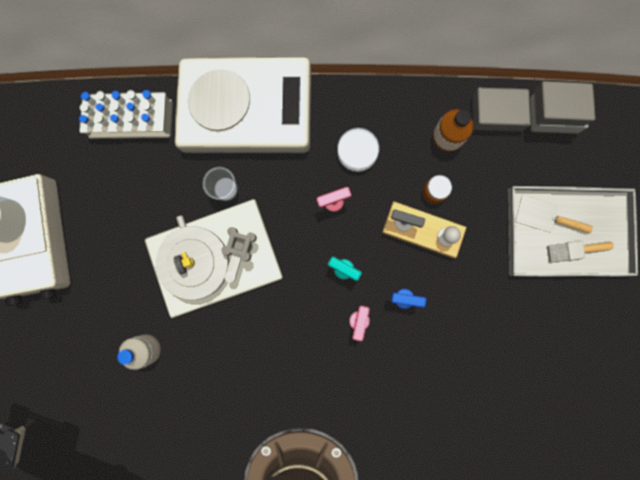

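The key is the dark steel T-bar in the wooden stand, at top (407,218) and scene (250,262). The other tool in the stand is the tamper ball at top (450,236). The blue (408,299), turquoise (345,269) and pink (333,198 and 360,322) look-alikes stand on the table, so they are ruled out. The grey knob is at top (238,245). I'll check these in enlarged crops and measure.

Run:
```python
from h import *
W,im=cloud('t0')
a=cv2.resize(im[180:280,370:480,::-1],None,fx=5,fy=5,interpolation=cv2.INTER_CUBIC)
b=cv2.resize(im[190:330,140:290,::-1],None,fx=3.57,fy=3.57,interpolation=cv2.INTER_CUBIC)
a=cv2.resize(a,(400,364));b=cv2.resize(b,(400,373))
c=np.zeros((373,800,3),np.uint8);c[:364,:400]=a;c[:,400:]=b
cv2.imwrite('pics/c0.png',c)
np.set_printoptions(precision=4,suppress=True)
f=np.load('pics/t0.npz');print(f['R'],f['t'],f['mtx'])
for n,(x0,x1,y0,y1),(z0,z1) in [('bar',(385,430,205,232),(.115,.15)),('ball',(430,470,220,255),(.08,.15)),('stand',(380,470,200,260),(.03,.05)),('knob',(215,262,222,265),(.09,.2)),('jar',(420,455,170,210),(.06,.1)),('gauge',(170,200,245,275),(.1,.2)),('lid',(155,235,220,305),(.075,.09)),('beak',(200,240,165,205),(.02,.1))]:
    P=W[y0:y1,x0:x1].reshape(-1,3);m=(P[:,2]>z0)&(P[:,2]<z1);P=P[m]
    if len(P)<5: print(n,len(P));continue
    r=cv2.minAreaRect((P[:,:2]*1000).astype(np.float32))
    print(n,len(P),P.mean(0),np.percentile(P[:,2],[5,50,95]),r)
```

```text
[[ 0.0126 -0.9996 -0.0237]
 [-0.9966 -0.0106 -0.0814]
 [ 0.0811  0.0246 -0.9964]] [-0.0407  0.5724  1.2939] [[589.7688   0.     319.118 ]
 [  0.     589.7688 232.3488]
 [  0.       0.       1.    ]]
bar 344 [ 0.5964 -0.2191  0.1243] [0.1201 0.1243 0.1286] ((597.0131225585938, -219.4951934814453), (70.4267349243164, 20.824129104614258), 74.02737426757812)
ball 253 [ 0.5635 -0.3125  0.1144] [0.1039 0.1156 0.1216] ((564.4788208007812, -314.62701416015625), (35.532676696777344, 36.622196197509766), 86.64897918701172)
stand 1815 [ 0.5778 -0.266   0.0407] [0.0355 0.0404 0.0475] ((599.8472900390625, -273.4393310546875), (171.30860900878906, 111.81920623779297), 71.065185546875)
knob 819 [0.5349 0.1325 0.1137] [0.0923 0.1194 0.1249] ((531.9703369140625, 134.5077362060547), (62.565284729003906, 76.46939086914062), 74.4044418334961)
jar 415 [ 0.6706 -0.294   0.075 ] [0.0689 0.0754 0.0794] ((671.3782348632812, -294.8195495605469), (47.693363189697266, 48.02950668334961), 58.19855880737305)
gauge 304 [0.4979 0.2466 0.1285] [0.1111 0.1293 0.1417] ((498.785400390625, 247.41159057617188), (39.72328567504883, 35.68705749511719), 29.280874252319336)
lid 2611 [0.4989 0.2377 0.0829] [0.0783 0.0826 0.0888] ((499.9206848144531, 239.39125061035156), (157.50625610351562, 157.84585571289062), 61.74134063720703)
beak 519 [0.6785 0.1885 0.0617] [0.0256 0.0651 0.0871] ((673.930419921875, 183.49208068847656), (68.46524047851562, 68.64846801757812), 87.85123443603516)
```

View pics/c0.png

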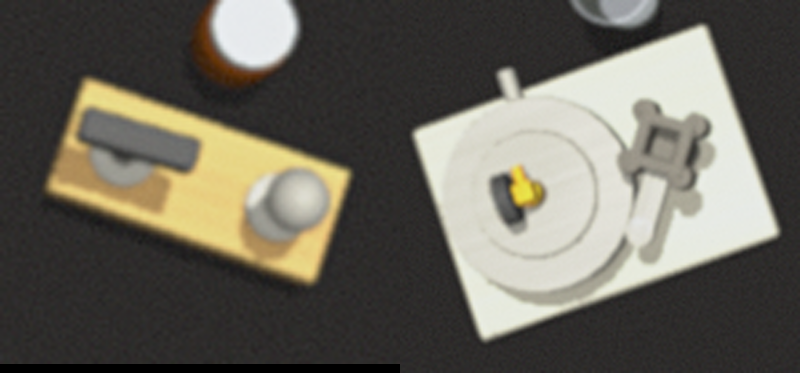

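Run:
```python
from h import *
np.set_printoptions(precision=4,suppress=True)
o=arm.observe();R=Ro.from_rotvec(o['ee_rot']).as_matrix();print(R)
c=arm.calibration('wrist');Rc=np.array(c['R']);t=np.array(c['t']).reshape(3)
cp=-Rc.T@t;print('cam in tool',R.T@(cp-o['position']),'axes cols in tool\n',R.T@Rc.T)
W,im=cloud('t0')
P=W[205:232,385:430].reshape(-1,3);P=P[(P[:,2]>.115)&(P[:,2]<.15)]
q=P[:,:2]-P[:,:2].mean(0);w,v=np.linalg.eigh(q.T@q);print('bar ang',np.degrees(np.arctan2(v[1,1],v[0,1])))
P=W[205:310,140:285].reshape(-1,3);P=P[(P[:,2]>.0)&(P[:,2]<.03)]
print(cv2.minAreaRect((P[:,:2]*1000).astype(np.float32)))
# dog: steel near knob
P=W[222:290,215:270].reshape(-1,3);
d=np.linalg.norm(P[:,:2]-[.535,.1325],axis=1);print(np.histogram(P[d<.03,2],20,(.06,.14)))
```

```text
[[-0.9667  0.256  -0.0002]
 [ 0.256   0.9667 -0.0015]
 [-0.0002 -0.0015 -1.    ]]
cam in tool [ 0.0688  0.0011 -0.1587] axes cols in tool
 [[ 0.0006 -0.9658 -0.2595]
 [ 1.      0.0008 -0.0007]
 [ 0.0009 -0.2595  0.9658]]
bar ang 73.85125655717763
((517.32470703125, 214.1805419921875), (241.94229125976562, 339.29925537109375), 1.298463225364685)
(array([  0,   0,   0,   0,   0,   0,   1,  41,  56,  38,  33,   6,  10,
        10,  97, 223,  66,   0,   0,   0]), array([0.06 , 0.064, 0.068, 0.072, 0.076, 0.08 , 0.084, 0.088, 0.092,
       0.096, 0.1  , 0.104, 0.108, 0.112, 0.116, 0.12 , 0.124, 0.128,
       0.132, 0.136, 0.14 ]))
```

Call:
{"api": "step_arm", "payload": {
  "plan": [
    {"tx": -2.4,"ty": -1.66,"tz": -0.75,"hand": 1},
    {"tx": -2.4,"ty": -1.66,"tz": -0.75,"hand": 1},
    {"tx": -2.4,"ty": -1.66,"tz": -0.75,"hand": 1},
    {"tx": -2.4,"ty": -1.66,"tz": -0.75,"hand": 1},
    {"tx": -2.4,"ty": -1.66,"tz": -0.75,"hand": 1},
    {"tx": -2.4,"ty": -1.66,"tz": -0.75,"hand": 1},
    {"tx": -2.4,"ty": -1.66,"tz": -0.75,"hand": 1},
    {"tx": -2.4,"ty": -1.66,"tz": -0.75,"hand": 1},
    {"tx": -2.4,"ty": -1.66,"tz": -0.75,"hand": 1},
    {"tx": -2.4,"ty": -1.66,"tz": -0.75,"hand": 1}
  ]
}}

```text
invalid input at $.plan[0]: expected keys wx, wy, wz, tx, ty, tz, hand
```

Call:
{"api": "step_arm", "payload": {
  "plan": [
    {"tx": -2.4,"ty": -1.66,"hand": 1},
    {"tx": -2.4,"ty": -1.66,"hand": 1},
    {"tx": -2.4,"ty": -1.66,"hand": 1},
    {"tx": -2.4,"ty": -1.66,"hand": 1},
    {"tx": -2.4,"ty": -1.66,"hand": 1},
    {"tx": -2.4,"ty": -1.66,"hand": 1},
    {"tx": -2.4,"ty": -1.66,"hand": 1},
    {"tx": -2.4,"ty": -1.66,"hand": 1},
    {"tx": -2.4,"ty": -1.66,"hand": 1},
    {"tx": -2.4,"ty": -1.66,"hand": 1}
  ]
}}

```text
invalid input at $.plan[0]: expected keys wx, wy, wz, tx, ty, tz, hand
```

Call:
{"api": "step_arm", "payload": {
  "plan": [
    {"wz": 1,"hand": 1},
    {"wz": 1,"hand": 1},
    {"wz": 1,"hand": 1},
    {"wz": 1,"hand": 1},
    {"wz": 1,"hand": 1},
    {"wz": 1,"hand": 1},
    {"wz": 1,"hand": 1},
    {"wz": 1,"hand": 1},
    {"wz": 1,"hand": 1},
    {"wz": 1,"hand": 1}
  ]
}}

```text
invalid input at $.plan[0]: expected keys wx, wy, wz, tx, ty, tz, hand
```

Call:
{"api": "step_arm", "payload": {
  "plan": [
    {"wz": 1,"hand": 1},
    {"wz": 1,"hand": 1},
    {"wz": 1,"hand": 1},
    {"wz": 1,"hand": 1},
    {"wz": 1,"hand": 1},
    {"wz": 0.2,"hand": 1},
    {"hand": 1},
    {"hand": 1},
    {"hand": 1},
    {"hand": 1}
  ]
}}

```text
invalid input at $.plan[0]: expected keys wx, wy, wz, tx, ty, tz, hand
```

Run:
```python
from h import *
np.set_printoptions(precision=4,suppress=True)
snap('wrist','w1')
o=arm.observe();print(o['clock'],o['position'],o['joints'],Ro.from_rotvec(o['ee_rot']).as_matrix())
```

```text
0.15 [0.1599 0.6038 0.2248] [-1.4146  0.435   0.025   1.5739 -0.0116  1.134  -0.0751] [[-0.9667  0.256  -0.0002]
 [ 0.256   0.9667 -0.0011]
 [-0.0001 -0.0012 -1.    ]]
```

View pics/w1.png

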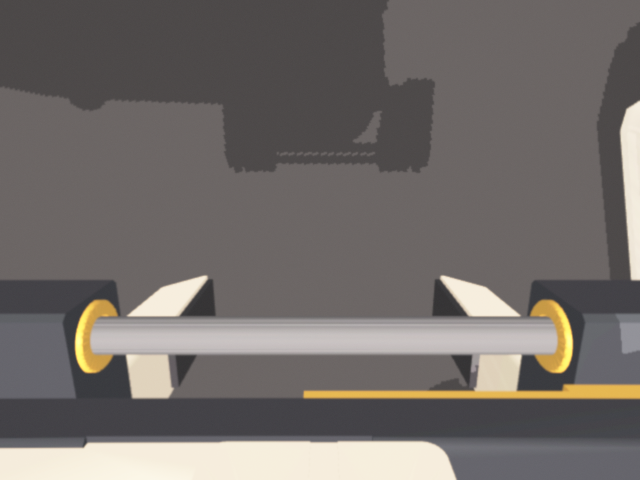

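The wrist picture shows only the table, with the fingers at rows 280–390. The target must therefore lie toward tool +x, higher in the picture. The moves were refused because every row needs all seven keys, so I'm sending them again.

Call:
{"api": "step_arm", "payload": {
  "plan": [
    {"wx": 0,"wy": 0,"wz": 0,"tx": -2.4,"ty": -2.07,"tz": -0.75,"hand": 1},
    {"wx": 0,"wy": 0,"wz": 0,"tx": -2.4,"ty": -2.07,"tz": -0.75,"hand": 1},
    {"wx": 0,"wy": 0,"wz": 0,"tx": -2.4,"ty": -2.07,"tz": -0.75,"hand": 1},
    {"wx": 0,"wy": 0,"wz": 0,"tx": -2.4,"ty": -2.07,"tz": -0.75,"hand": 1},
    {"wx": 0,"wy": 0,"wz": 0,"tx": -2.4,"ty": -2.07,"tz": -0.75,"hand": 1},
    {"wx": 0,"wy": 0,"wz": 0,"tx": -2.4,"ty": -2.07,"tz": -0.75,"hand": 1},
    {"wx": 0,"wy": 0,"wz": 0,"tx": -2.4,"ty": -2.07,"tz": -0.75,"hand": 1},
    {"wx": 0,"wy": 0,"wz": 0,"tx": -2.4,"ty": -2.07,"tz": -0.75,"hand": 1},
    {"wx": 0,"wy": 0,"wz": 0,"tx": -2.4,"ty": -2.07,"tz": -0.75,"hand": 1},
    {"wx": 0,"wy": 0,"wz": 0,"tx": -2.4,"ty": -2.07,"tz": -0.75,"hand": 1}
  ]
}}

```text
clock: 0.98
position: [0.3395, 0.3411, 0.3007]
ee_rot: [-0.406, -3.115, -0.0]
force: [-0.1, 0.6, -0.3]
width: 0.996
```

Call:
{"api": "step_arm", "payload": {
  "plan": [
    {"wx": 0,"wy": 0,"wz": 0,"tx": -2.4,"ty": -2.07,"tz": 0,"hand": 1},
    {"wx": 0,"wy": 0,"wz": 0,"tx": -2.4,"ty": -2.07,"tz": 0,"hand": 1},
    {"wx": 0,"wy": 0,"wz": 0,"tx": -2.4,"ty": -2.07,"tz": 0,"hand": 1},
    {"wx": 0,"wy": 0,"wz": 0,"tx": -2.4,"ty": -2.07,"tz": 0,"hand": 1},
    {"wx": 0,"wy": 0,"wz": 0,"tx": -2.4,"ty": -2.07,"tz": 0,"hand": 1},
    {"wx": 0,"wy": 0,"wz": 0,"tx": -2.4,"ty": -2.07,"tz": 0,"hand": 1},
    {"wx": 0,"wy": 0,"wz": 0,"tx": -2.4,"ty": -2.07,"tz": 0,"hand": 1},
    {"wx": 0,"wy": 0,"wz": 0,"tx": -2.4,"ty": -2.07,"tz": 0,"hand": 1},
    {"wx": 0,"wy": 0,"wz": 0,"tx": -2.4,"ty": -2.07,"tz": 0,"hand": 1},
    {"wx": 0,"wy": 0,"wz": 0,"tx": -2.4,"ty": -2.07,"tz": 0,"hand": 1}
  ]
}}

```text
clock: 1.82
position: [0.5185, 0.0797, 0.3004]
ee_rot: [-0.405, -3.115, -0.0]
force: [0.6, 0.6, 0.0]
width: 1.002
```

Call:
{"api": "step_arm", "payload": {
  "plan": [
    {"wx": 0,"wy": 0,"wz": 1,"tx": 0,"ty": 0,"tz": 0,"hand": 1},
    {"wx": 0,"wy": 0,"wz": 1,"tx": 0,"ty": 0,"tz": 0,"hand": 1},
    {"wx": 0,"wy": 0,"wz": 1,"tx": 0,"ty": 0,"tz": 0,"hand": 1},
    {"wx": 0,"wy": 0,"wz": 1,"tx": 0,"ty": 0,"tz": 0,"hand": 1},
    {"wx": 0,"wy": 0,"wz": 1,"tx": 0,"ty": 0,"tz": 0,"hand": 1},
    {"wx": 0,"wy": 0,"wz": 1,"tx": 0,"ty": 0,"tz": 0,"hand": 1},
    {"wx": 0,"wy": 0,"wz": 1,"tx": 0,"ty": 0,"tz": 0,"hand": 1},
    {"wx": 0,"wy": 0,"wz": 1,"tx": 0,"ty": 0,"tz": 0,"hand": 1},
    {"wx": 0,"wy": 0,"wz": 1,"tx": 0,"ty": 0,"tz": 0,"hand": 1},
    {"wx": 0,"wy": 0,"wz": 1,"tx": 0,"ty": 0,"tz": 0,"hand": 1}
  ]
}}

```text
clock: 2.65
position: [0.5177, 0.0811, 0.3002]
ee_rot: [-1.915, -2.49, 0.001]
force: [0.5, -0.3, -0.1]
width: 1.0
```

Call:
{"api": "step_arm", "payload": {
  "plan": [
    {"wx": 0,"wy": 0,"wz": 1,"tx": 0,"ty": 0,"tz": 0,"hand": 1},
    {"wx": 0,"wy": 0,"wz": 1,"tx": 0,"ty": 0,"tz": 0,"hand": 1},
    {"wx": 0,"wy": 0,"wz": 1,"tx": 0,"ty": 0,"tz": 0,"hand": 1},
    {"wx": 0,"wy": 0,"wz": 1,"tx": 0,"ty": 0,"tz": 0,"hand": 1},
    {"wx": 0,"wy": 0,"wz": 1,"tx": 0,"ty": 0,"tz": 0,"hand": 1},
    {"wx": 0,"wy": 0,"wz": 0.2,"tx": 0,"ty": 0,"tz": 0,"hand": 1},
    {"wx": 0,"wy": 0,"wz": 0,"tx": 0,"ty": 0,"tz": 0,"hand": 1},
    {"wx": 0,"wy": 0,"wz": 0,"tx": 0,"ty": 0,"tz": 0,"hand": 1},
    {"wx": 0,"wy": 0,"wz": 0,"tx": 0,"ty": 0,"tz": 0,"hand": 1},
    {"wx": 0,"wy": 0,"wz": 0,"tx": 0,"ty": 0,"tz": 0,"hand": 1}
  ]
}}

```text
clock: 3.48
position: [0.518, 0.0811, 0.3004]
ee_rot: [-2.508, -1.892, -0.0]
force: [-0.3, -0.2, -0.7]
width: 1.003
```

Run:
```python
from h import *
np.set_printoptions(precision=4,suppress=True)
snap('wrist','w2')
o=arm.observe();print(o['clock'],o['position'],o['joints'],Ro.from_rotvec(o['ee_rot']).as_matrix())
```

```text
3.5333 [0.518  0.081  0.3004] [-0.7829  0.228   0.6589  1.7398 -0.1478  1.2238 -0.3647] [[ 0.2751  0.9614  0.    ]
 [ 0.9614 -0.2751  0.0001]
 [ 0.0001 -0.     -1.    ]]
```

View pics/w2.png

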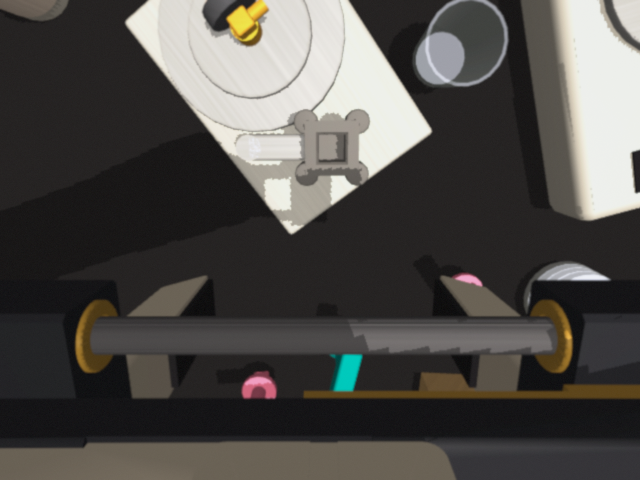

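The knob's recess is at about (332,147), with its sides along the picture axes and the dog pointing left to (245,147). Next I enlarge it and measure.

```bash
cat > k.py <<'E'
from h import *
import sys
np.set_printoptions(precision=4,suppress=True)
tag,x0,y0=sys.argv[1],int(sys.argv[2]),int(sys.argv[3])
W,im=cloud(tag)
cv2.imwrite(f'pics/{tag}_k.png',cv2.resize(im[y0-50:y0+50,x0-100:x0+50,::-1],None,fx=5,fy=5,interpolation=cv2.INTER_CUBIC))
P=W[y0-50:y0+50,x0-100:x0+60]; z=P[...,2]
print('zhist',np.histogram(z[np.isfinite(z)],22,(.04,.15)))
top=((z>.114)&(z<.13)).astype(np.uint8)
n,l,s,c=cv2.connectedComponentsWithStats(top);k=1+np.argmax(s[1:,4]);top=(l==k)
print('top z',np.median(z[top]), s[k])
q=P[top][:,:2].astype(np.float32)*1000
print('outer',cv2.minAreaRect(q),q.mean(0))
# hole: fit: pixels inside hull of top not top
hull=cv2.convexHull(np.argwhere(top)[:,::-1].astype(np.int32))
m=np.zeros(top.shape,np.uint8);cv2.fillConvexPoly(m,hull,1)
hole=(m==1)&~top
n,l,s,c=cv2.connectedComponentsWithStats(hole.astype(np.uint8))
k=min(range(1,n),key=lambda i:np.linalg.norm(c[i]-np.argwhere(top)[:,::-1].mean(0)))
print('hole px',s[k],c[k]+[x0-100,y0-50])
f=np.load(f'pics/{tag}.npz')
cnt,_=cv2.findContours((l==k).astype(np.uint8),cv2.RETR_EXTERNAL,cv2.CHAIN_APPROX_NONE)
pts=cnt[0].reshape(-1,2).astype(float)+[x0-100,y0-50]
u=cv2.undistortPoints(pts.reshape(-1,1,2),f['mtx'],f['dist_coeffs']).reshape(-1,2)
R,t=f['R'],f['t'].reshape(3);C=-R.T@t;d=np.c_[u,np.ones(len(u))]@R
zt=np.median(P[top][:,2]);X=C+d*((zt-C[2])/d[:,2])[:,None]
print('hole rect',cv2.minAreaRect((X[:,:2]*1000).astype(np.float32)))
E
python3 k.py w2 332 147
python3 - <<'E'
from h import *
W,im=cloud('w2')
P=W[125:175,235:298].reshape(-1,3)
print(np.histogram(P[:,2],20,(0,.12)))
# dog: region rows 135-160
P=W[136:160,238:297].reshape(-1,3);z=np.nanmedian(P[:,2]);m=abs(P[:,2]-z)<.006;P=P[m];q=P[:,:2];m0=q.mean(0);w,v=np.linalg.eigh((q-m0).T@(q-m0));print(z,m0,np.degrees(np.arctan2(v[1,1],v[0,1])))
P=W[0:130,155:350].reshape(-1,3);m=(P[:,2]>.078)&(P[:,2]<.088);print(cv2.minEnclosingCircle((P[m][:,:2]*1000).astype(np.float32)))
E
```

```text
zhist (array([   0,    0,    0,    3,   11,    4,   14,  172, 2154,   50,  620,
       1386,  380,    4,   31, 1181, 2327,    0,    0,    0,    0,    0]), array([0.04 , 0.045, 0.05 , 0.055, 0.06 , 0.065, 0.07 , 0.075, 0.08 ,
       0.085, 0.09 , 0.095, 0.1  , 0.105, 0.11 , 0.115, 0.12 , 0.125,
       0.13 , 0.135, 0.14 , 0.145, 0.15 ]))
top z 0.12076087082111109 [  62   12   76   77 3514]
outer ((540.322509765625, 131.8488311767578), (61.130653381347656, 60.920406341552734), 74.25470733642578) [540.373  132.7532]
hole px [ 87  38  26  27 698] [331.4556 147.9255]
hole rect ((540.263671875, 131.8493194580078), (20.68260383605957, 20.520963668823242), 74.09357452392578)
(array([   8,    0,   92, 1150,    0,    0,    0,    0,    0,    1,    5,
          3,    7,  274,    0,   15, 1513,    0,    0,   31]), array([0.   , 0.006, 0.012, 0.018, 0.024, 0.03 , 0.036, 0.042, 0.048,
       0.054, 0.06 , 0.066, 0.072, 0.078, 0.084, 0.09 , 0.096, 0.102,
       0.108, 0.114, 0.12 ]))
0.09936114361616666 [0.48712952 0.14649077] 164.21913672093686
((499.866943359375, 239.22816467285156), 79.84468078613281)
```

View pics/w2_k.png

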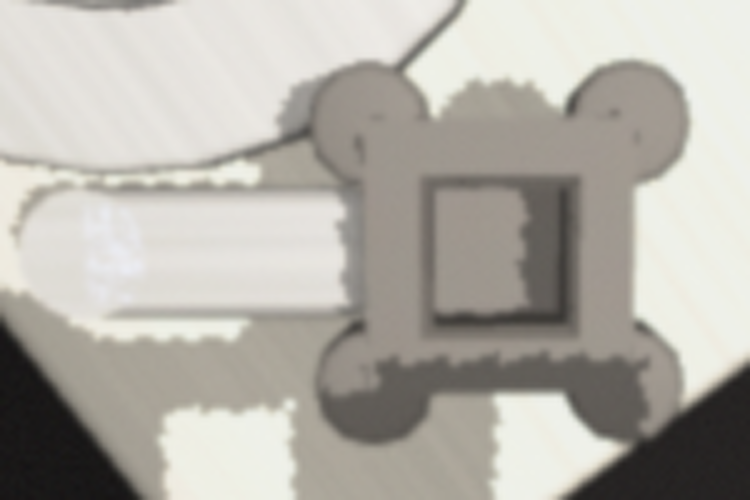

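Call:
{"api": "step_arm", "payload": {
  "plan": [
    {"wx": 0,"wy": 0,"wz": 0,"tx": -2.0,"ty": 1.0,"tz": 0,"hand": 1},
    {"wx": 0,"wy": 0,"wz": 0,"tx": -3.5,"ty": 1.7,"tz": 0,"hand": 1},
    {"wx": 0,"wy": 0,"wz": 0,"tx": -3.5,"ty": 1.7,"tz": 0,"hand": 1},
    {"wx": 0,"wy": 0,"wz": 0,"tx": -3.5,"ty": 1.7,"tz": 0,"hand": 1},
    {"wx": 0,"wy": 0,"wz": 0,"tx": -3.5,"ty": 1.7,"tz": 0,"hand": 1},
    {"wx": 0,"wy": 0,"wz": 0,"tx": -3.5,"ty": 1.7,"tz": 0,"hand": 1},
    {"wx": 0,"wy": 0,"wz": 0,"tx": -3.5,"ty": 1.7,"tz": 0,"hand": 1},
    {"wx": 0,"wy": 0,"wz": 0,"tx": -3.5,"ty": 1.7,"tz": 0,"hand": 1},
    {"wx": 0,"wy": 0,"wz": 0,"tx": -3.5,"ty": 1.7,"tz": 0,"hand": 1},
    {"wx": 0,"wy": 0,"wz": 0,"tx": -2.0,"ty": 1.0,"tz": 0,"hand": 1}
  ]
}}

```text
clock: 4.37
position: [0.5788, -0.2745, 0.3004]
ee_rot: [2.511, 1.886, -0.002]
force: [-0.5, -0.6, -0.3]
width: 0.997
```

Call:
{"api": "step_arm", "payload": {
  "plan": [
    {"wx": 0,"wy": 0,"wz": 0,"tx": 0,"ty": 0,"tz": 0,"hand": 1},
    {"wx": 0,"wy": 0,"wz": 0,"tx": 0,"ty": 0,"tz": 0,"hand": 1},
    {"wx": 0,"wy": 0,"wz": 0,"tx": 0,"ty": 0,"tz": 0,"hand": 1},
    {"wx": 0,"wy": 0,"wz": 0,"tx": 0,"ty": 0,"tz": 0,"hand": 1},
    {"wx": 0,"wy": 0,"wz": 0,"tx": 0,"ty": 0,"tz": 0,"hand": 1},
    {"wx": 0,"wy": 0,"wz": 0,"tx": 0,"ty": 0,"tz": 0,"hand": 1},
    {"wx": 0,"wy": 0,"wz": 0,"tx": 0,"ty": 0,"tz": 0,"hand": 1},
    {"wx": 0,"wy": 0,"wz": 0,"tx": 0,"ty": 0,"tz": 0,"hand": 1},
    {"wx": 0,"wy": 0,"wz": 0,"tx": 0,"ty": 0,"tz": 0,"hand": 1},
    {"wx": 0,"wy": 0,"wz": 0,"tx": 0,"ty": 0,"tz": 0,"hand": 1}
  ]
}}

```text
clock: 5.2
position: [0.5796, -0.2694, 0.3005]
ee_rot: [2.509, 1.89, 0.0]
force: [0.1, 0.4, -0.9]
width: 1.001
```

Run:
```python
from h import *
np.set_printoptions(precision=4,suppress=True)
snap('wrist','w3')
o=arm.observe();print(o['clock'],o['position'],o['joints'],Ro.from_rotvec(o['ee_rot']).as_matrix())
W,im=cloud('w3')
P=W.reshape(-1,3);P=P[(P[:,2]>.119)&(P[:,2]<.133)&(np.hypot(P[:,0]-.597,P[:,1]+.2195)<.05)]
q=P[:,:2];m0=q.mean(0);w,v=np.linalg.eigh((q-m0).T@(q-m0))
print(len(P),np.median(P[:,2]),m0,np.degrees(np.arctan2(v[1,1],v[0,1])),cv2.minAreaRect((q*1000).astype(np.float32)))
```

```text
5.25 [ 0.5796 -0.2695  0.3005] [-0.1171  0.4718  0.7392  1.4627 -0.3208  1.3306  0.364 ] [[ 0.2761  0.9611  0.0001]
 [ 0.9611 -0.2761  0.    ]
 [ 0.      0.0001 -1.    ]]
2128 0.12419958006563572 [ 0.5976 -0.2198] 73.72450528718686 ((597.3995361328125, -221.18045043945312), (69.56626892089844, 19.65645408630371), 73.71534729003906)
```

View pics/w3.png

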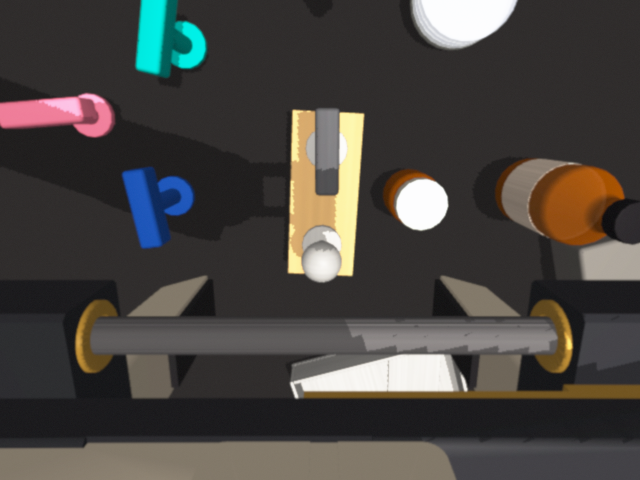

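The wrist picture shows the dark key bar in the wooden stand at (327,150), with the tamper ball at (321,262) and the jar at (420,203). The bar's yaw matches the jaws, so I can go straight to the grasp.

Call:
{"api": "step_arm", "payload": {
  "plan": [
    {"wx": 0,"wy": 0,"wz": 0.04,"tx": 1.3,"ty": 0.1,"tz": 0,"hand": 1},
    {"wx": 0,"wy": 0,"wz": 0,"tx": 2.0,"ty": 0.1,"tz": 0.5,"hand": 1},
    {"wx": 0,"wy": 0,"wz": 0,"tx": 1.6,"ty": 0.1,"tz": 1.5,"hand": 1},
    {"wx": 0,"wy": 0,"wz": 0,"tx": 0.33,"ty": 0.05,"tz": 2.0,"hand": 1},
    {"wx": 0,"wy": 0,"wz": 0,"tx": 0,"ty": 0,"tz": 2.0,"hand": 1},
    {"wx": 0,"wy": 0,"wz": 0,"tx": 0,"ty": 0,"tz": 2.0,"hand": 1},
    {"wx": 0,"wy": 0,"wz": 0,"tx": 0,"ty": 0,"tz": 2.0,"hand": 1},
    {"wx": 0,"wy": 0,"wz": 0,"tx": 0,"ty": 0,"tz": 1.0,"hand": 1},
    {"wx": 0,"wy": 0,"wz": 0,"tx": 0,"ty": 0,"tz": 0,"hand": 1},
    {"wx": 0,"wy": 0,"wz": 0,"tx": 0,"ty": 0,"tz": 0,"hand": 1}
  ]
}}

```text
clock: 6.08
position: [0.5977, -0.2199, 0.1906]
ee_rot: [-2.513, -1.885, 0.0]
force: [0.1, -0.9, -0.2]
width: 1.001
```

Run:
```python
from h import *
np.set_printoptions(precision=4,suppress=True)
snap('scene','s4');snap('wrist','w4')
o=arm.observe();print(o['clock'],o['position'],o['joints'],Ro.from_rotvec(o['ee_rot']).as_matrix())
a=cv2.imread('pics/s4.png')[180:340,150:390];cv2.imwrite('pics/s4c.png',cv2.resize(a,None,fx=3,fy=3))
```

```text
6.1833 [ 0.5983 -0.2206  0.1918] [-0.1763  0.5466  0.6914  1.6242 -0.3798  1.1073  0.3311] [[ 0.2803  0.9599  0.0018]
 [ 0.9599 -0.2803 -0.0006]
 [-0.      0.0019 -1.    ]]
```

View pics/s4c.png

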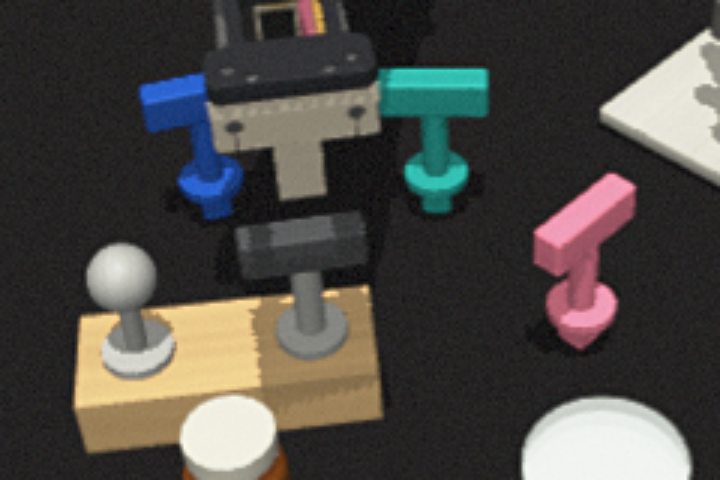

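The crop shows the dark key at (305,250) standing in the stand beside the tamper ball (122,275). The blue and turquoise look-alikes stand behind, and the hand is above the key's bar. Next I go down and grip.

Call:
{"api": "step_arm", "payload": {
  "plan": [
    {"wx": 0,"wy": 0,"wz": 0,"tx": 0,"ty": 0,"tz": 1.0,"hand": 1},
    {"wx": 0,"wy": 0,"wz": 0,"tx": 0,"ty": 0,"tz": 1.5,"hand": 1},
    {"wx": 0,"wy": 0,"wz": 0,"tx": 0,"ty": 0,"tz": 1.5,"hand": 1},
    {"wx": 0,"wy": 0,"wz": 0,"tx": 0,"ty": 0,"tz": 1.5,"hand": 1},
    {"wx": 0,"wy": 0,"wz": 0,"tx": 0,"ty": 0,"tz": 1.2,"hand": 1},
    {"wx": 0,"wy": 0,"wz": 0,"tx": 0,"ty": 0,"tz": 0.8,"hand": 1},
    {"wx": 0,"wy": 0,"wz": 0,"tx": 0,"ty": 0,"tz": 0,"hand": 1},
    {"wx": 0,"wy": 0,"wz": 0,"tx": 0,"ty": 0,"tz": 0,"hand": 1},
    {"wx": 0,"wy": 0,"wz": 0,"tx": 0,"ty": 0,"tz": 0,"hand": 1},
    {"wx": 0,"wy": 0,"wz": 0,"tx": 0,"ty": 0,"tz": 0,"hand": 1}
  ]
}}

```text
clock: 7.02
position: [0.5981, -0.2206, 0.1163]
ee_rot: [2.513, 1.884, 0.001]
force: [0.2, -0.4, 0.6]
width: 1.001
```

Call:
{"api": "step_arm", "payload": {
  "plan": [
    {"wx": 0,"wy": 0,"wz": 0,"tx": 0,"ty": 0,"tz": 0,"hand": 0.6},
    {"wx": 0,"wy": 0,"wz": 0,"tx": 0,"ty": 0,"tz": 0,"hand": 0.4},
    {"wx": 0,"wy": 0,"wz": 0,"tx": 0,"ty": 0,"tz": 0,"hand": 0.3},
    {"wx": 0,"wy": 0,"wz": 0,"tx": 0,"ty": 0,"tz": 0,"hand": 0.1},
    {"wx": 0,"wy": 0,"wz": 0,"tx": 0,"ty": 0,"tz": 0,"hand": 0},
    {"wx": 0,"wy": 0,"wz": 0,"tx": 0,"ty": 0,"tz": 0,"hand": 0},
    {"wx": 0,"wy": 0,"wz": 0,"tx": 0,"ty": 0,"tz": 0,"hand": 0},
    {"wx": 0,"wy": 0,"wz": 0,"tx": 0,"ty": 0,"tz": 0,"hand": 0},
    {"wx": 0,"wy": 0,"wz": 0,"tx": 0,"ty": 0,"tz": 0,"hand": 0},
    {"wx": 0,"wy": 0,"wz": 0,"tx": 0,"ty": 0,"tz": 0,"hand": 0}
  ],
  "force": 40
}}

```text
clock: 7.85
position: [0.5975, -0.2203, 0.1154]
ee_rot: [-2.513, -1.885, -0.0]
force: [-0.6, 0.7, -0.2]
width: 0.323
```

Run:
```python
from h import *
np.set_printoptions(precision=4,suppress=True)
o=arm.observe();print(o['clock'],o['position'],o['joints'],o['width']*92,o['force'],Ro.from_rotvec(o['ee_rot']).as_matrix())
```

```text
7.85 [ 0.5975 -0.2203  0.1154] [-0.1449  0.6228  0.6433  1.7032 -0.4399  0.9645  0.3801] 29.67516334165352 [-0.5723  0.7405 -0.179 ] [[ 0.2802  0.9599 -0.    ]
 [ 0.9599 -0.2802  0.    ]
 [ 0.     -0.     -1.    ]]
```

Call:
{"api": "step_arm", "payload": {
  "plan": [
    {"wx": 0,"wy": 0,"wz": 0,"tx": 0,"ty": 0,"tz": 0,"hand": 0},
    {"wx": 0,"wy": 0,"wz": 0,"tx": 0,"ty": 0,"tz": 0,"hand": 0},
    {"wx": 0,"wy": 0,"wz": 0,"tx": 0,"ty": 0,"tz": 0,"hand": 0},
    {"wx": 0,"wy": 0,"wz": 0,"tx": 0,"ty": 0,"tz": 0,"hand": 0},
    {"wx": 0,"wy": 0,"wz": 0,"tx": 0,"ty": 0,"tz": 0,"hand": 0},
    {"wx": 0,"wy": 0,"wz": 0,"tx": 0,"ty": 0,"tz": 0,"hand": 0},
    {"wx": 0,"wy": 0,"wz": 0,"tx": 0,"ty": 0,"tz": 0,"hand": 0},
    {"wx": 0,"wy": 0,"wz": 0,"tx": 0,"ty": 0,"tz": 0,"hand": 0},
    {"wx": 0,"wy": 0,"wz": 0,"tx": 0,"ty": 0,"tz": 0,"hand": 0},
    {"wx": 0,"wy": 0,"wz": 0,"tx": 0,"ty": 0,"tz": 0,"hand": 0}
  ],
  "force": 50
}}

```text
clock: 8.68
position: [0.5975, -0.2202, 0.1154]
ee_rot: [-2.513, -1.885, 0.0]
force: [-1.1, 0.9, 0.6]
width: 0.207
```

Call:
{"api": "step_arm", "payload": {
  "plan": [
    {"wx": 0,"wy": 0,"wz": 0,"tx": 0,"ty": 0,"tz": -0.5,"hand": 0},
    {"wx": 0,"wy": 0,"wz": 0,"tx": 0,"ty": 0,"tz": -1.0,"hand": 0},
    {"wx": 0,"wy": 0,"wz": 0,"tx": 0,"ty": 0,"tz": -2.0,"hand": 0},
    {"wx": 0,"wy": 0,"wz": 0,"tx": 0,"ty": 0,"tz": -2.0,"hand": 0},
    {"wx": 0,"wy": 0,"wz": 0,"tx": 0,"ty": 0,"tz": -2.5,"hand": 0},
    {"wx": 0,"wy": 0,"wz": 0,"tx": 0,"ty": 0,"tz": -2.5,"hand": 0},
    {"wx": 0,"wy": 0,"wz": 0,"tx": 0,"ty": 0,"tz": -2.5,"hand": 0},
    {"wx": 0,"wy": 0,"wz": 0,"tx": 0,"ty": 0,"tz": -2.0,"hand": 0},
    {"wx": 0,"wy": 0,"wz": 0,"tx": 0,"ty": 0,"tz": -1.5,"hand": 0},
    {"wx": 0,"wy": 0,"wz": 0,"tx": 0,"ty": 0,"tz": 0,"hand": 0}
  ]
}}

```text
clock: 9.52
position: [0.5988, -0.2214, 0.2847]
ee_rot: [2.51, 1.881, 0.006]
force: [0.5, 0.1, -2.1]
width: 0.207
```

Run:
```python
from h import *
np.set_printoptions(precision=4,suppress=True)
snap('scene','s5')
o=arm.observe();print(o['clock'],o['position'],o['joints'],o['width']*92,o['force'],Ro.from_rotvec(o['ee_rot']).as_matrix())
a=cv2.imread('pics/s5.png')[100:330,150:390];cv2.imwrite('pics/s5c.png',cv2.resize(a,None,fx=2.5,fy=2.5))
R=Ro.from_rotvec(o['ee_rot']).as_matrix();d=np.array([.5403,.1318,.28])-o['position'];print(R.T@d*100)
```

```text
9.5667 [ 0.5981 -0.2209  0.2824] [-0.199   0.4766  0.7324  1.4997 -0.326   1.2866  0.2843] 19.034388271513663 [-0.6267  0.3907 -2.6217] [[ 0.2804  0.9599  0.0034]
 [ 0.9599 -0.2804 -0.0009]
 [ 0.0001  0.0035 -1.    ]]
[ 32.2347 -15.4433   0.1877]
```

View pics/s5c.png

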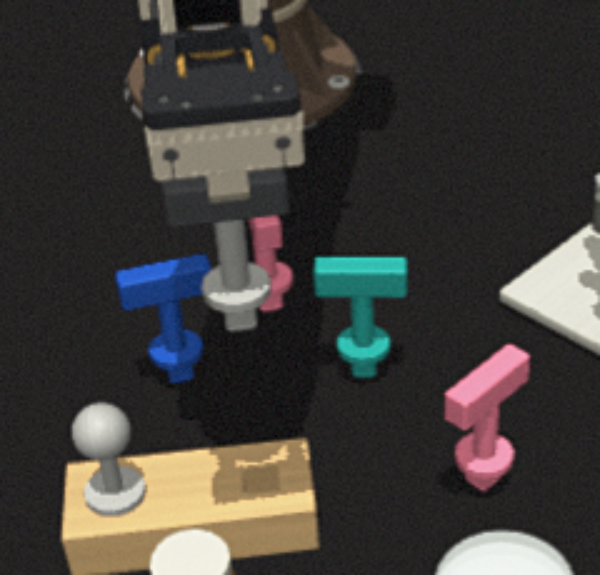

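The crop shows the key held upright with its tip at (240,320), and the tamper still in the stand. Now I carry it over the knob.

Call:
{"api": "step_arm", "payload": {
  "plan": [
    {"wx": 0,"wy": 0,"wz": 0,"tx": 1.0,"ty": -0.5,"tz": 0,"hand": 0},
    {"wx": 0,"wy": 0,"wz": 0,"tx": 2.0,"ty": -1.0,"tz": 0,"hand": 0},
    {"wx": 0,"wy": 0,"wz": 0,"tx": 3.0,"ty": -1.4,"tz": 0,"hand": 0},
    {"wx": 0,"wy": 0,"wz": 0,"tx": 3.4,"ty": -1.6,"tz": 0,"hand": 0},
    {"wx": 0,"wy": 0,"wz": 0,"tx": 3.4,"ty": -1.6,"tz": 0,"hand": 0},
    {"wx": 0,"wy": 0,"wz": 0,"tx": 3.4,"ty": -1.6,"tz": 0,"hand": 0},
    {"wx": 0,"wy": 0,"wz": 0,"tx": 3.4,"ty": -1.6,"tz": 0,"hand": 0},
    {"wx": 0,"wy": 0,"wz": 0,"tx": 3.4,"ty": -1.6,"tz": 0,"hand": 0},
    {"wx": 0,"wy": 0,"wz": 0,"tx": 3.4,"ty": -1.6,"tz": 0,"hand": 0},
    {"wx": 0,"wy": 0,"wz": 0,"tx": 2.8,"ty": -1.4,"tz": 0,"hand": 0}
  ]
}}

```text
clock: 10.4
position: [0.5437, 0.1029, 0.2789]
ee_rot: [-2.51, -1.887, 0.003]
force: [0.6, 0.6, -3.4]
width: 0.21
```

Call:
{"api": "step_arm", "payload": {
  "plan": [
    {"wx": 0,"wy": 0,"wz": 0,"tx": 2.0,"ty": -1.0,"tz": 0,"hand": 0},
    {"wx": 0,"wy": 0,"wz": 0,"tx": 0.9,"ty": -0.5,"tz": 0,"hand": 0},
    {"wx": 0,"wy": 0,"wz": 0,"tx": 0,"ty": 0,"tz": 0,"hand": 0},
    {"wx": 0,"wy": 0,"wz": 0,"tx": 0,"ty": 0,"tz": 0,"hand": 0},
    {"wx": 0,"wy": 0,"wz": 0,"tx": 0,"ty": 0,"tz": 0,"hand": 0},
    {"wx": 0,"wy": 0,"wz": 0,"tx": 0,"ty": 0,"tz": 0,"hand": 0},
    {"wx": 0,"wy": 0,"wz": 0,"tx": 0,"ty": 0,"tz": 0,"hand": 0},
    {"wx": 0,"wy": 0,"wz": 0,"tx": 0,"ty": 0,"tz": 0,"hand": 0},
    {"wx": 0,"wy": 0,"wz": 0,"tx": 0,"ty": 0,"tz": 0,"hand": 0},
    {"wx": 0,"wy": 0,"wz": 0,"tx": 0,"ty": 0,"tz": 0,"hand": 0}
  ]
}}

```text
clock: 11.23
position: [0.5397, 0.1306, 0.2805]
ee_rot: [2.514, 1.884, 0.0]
force: [-0.3, 0.5, -1.9]
width: 0.211
```

Run:
```python
from h import *
np.set_printoptions(precision=4,suppress=True)
snap('scene','s6');snap('wrist','w6')
o=arm.observe();print(o['clock'],o['position'],o['joints'],o['width']*92,o['force'],Ro.from_rotvec(o['ee_rot']).as_matrix())
a=cv2.imread('pics/s6.png')[60:270,320:520];cv2.imwrite('pics/s6c.png',cv2.resize(a,None,fx=2.8,fy=2.8))
R=Ro.from_rotvec(o['ee_rot']).as_matrix();d=np.array([.5403,.1318,.28])-o['position'];print(R.T@d*100)
W,im=cloud('s6');f=np.load('pics/s6.npz');C=-f['R'].T@f['t'].reshape(3);print('cam',C)
for z0,z1 in[(.24,.27),(.215,.24),(.203,.211),(.18,.2),(.105,.123)]:
    P=W.reshape(-1,3);P=P[(P[:,2]>z0)&(P[:,2]<z1)&(np.hypot(P[:,0]-.54,P[:,1]-.132)<.05)]
    if len(P)>3: print(z0,len(P),P.mean(0),P.min(0),P.max(0))
```

```text
11.3333 [0.5397 0.1308 0.2805] [-0.8521  0.3115  0.6923  1.7037 -0.2113  1.2025 -0.3911] 19.126955129376608 [-0.678  -0.2403 -2.5682] [[ 0.2805  0.9599  0.0001]
 [ 0.9599 -0.2805  0.0001]
 [ 0.0001  0.     -1.    ]]
[0.109  0.0334 0.0466]
cam [ 1.1906 -0.4096  0.7001]
0.24 207 [0.5476 0.1231 0.2594] [0.5262 0.0919 0.24  ] [0.5599 0.1584 0.27  ]
0.215 112 [0.545  0.1242 0.2276] [0.53   0.1172 0.2151] [0.5505 0.1346 0.2398]
0.203 68 [0.5517 0.1191 0.2083] [0.5212 0.1071 0.2043] [0.5619 0.142  0.211 ]
0.18 89 [0.5453 0.1241 0.1899] [0.5283 0.1169 0.1801] [0.553  0.1344 0.1995]
0.105 641 [0.5459 0.1252 0.1167] [0.5063 0.0926 0.105 ] [0.5769 0.164  0.123 ]
```

View pics/s6c.png

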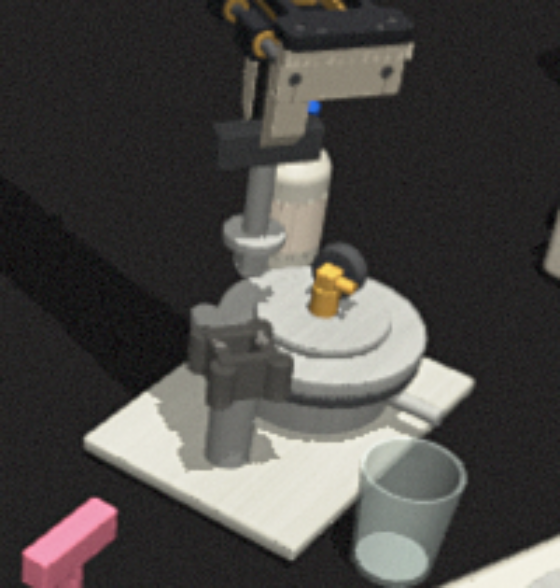

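View pics/w6.png

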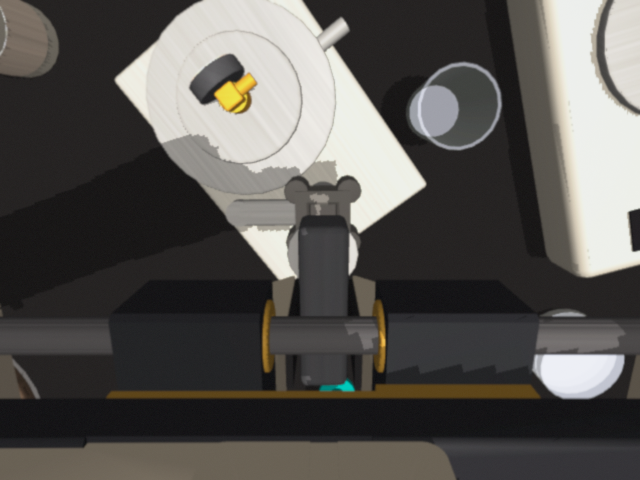

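```bash
python3 - <<'E'
from h import *
np.set_printoptions(precision=4,suppress=True)
o=arm.observe();R=Ro.from_rotvec(o['ee_rot']).as_matrix()
W,im=cloud('w6');T=(W-o['position'])@R
m=(W[...,2]>.280)&(W[...,2]<.297)&(np.hypot(T[...,0],T[...,1])<.06)
ys,xs=np.where(m[205:330,295:355]);t=T[205:330,295:355][m[205:330,295:355]]
s=t[(t[:,0]>.012)]
print(len(s),'x max',np.percentile(s[:,0],[95,99,100]),'y',np.percentile(s[:,1],[1,50,99]),np.median(s[:,2]),np.polyfit(s[:,0],s[:,1],1))
# knob hole seen in scene
W,im=cloud('s6')
z=W[...,2];m=(z>.1175)&(z<.126)&(np.hypot(W[...,0]-.54,W[...,1]-.132)<.05)
q=W[m][:,:2];print('knob scene',len(q),cv2.minAreaRect((q*1000).astype(np.float32)))
E
python3 k.py w6 322 205
```

```text
3044 x max [0.0343 0.0346 0.0349] y [-0.0089  0.0007  0.0106] -0.008919767694008204 [-0.0124  0.0011]
knob scene 381 ((541.3944091796875, 128.97801208496094), (60.059112548828125, 61.60976791381836), 75.08414459228516)
zhist (array([   9,    0,    0,    0,    0,    0,    0,  129, 2460,  114,  638,
       1434,  377,   76,   93,  781, 1246,    0,    0,    0,    0,    0]), array([0.04 , 0.045, 0.05 , 0.055, 0.06 , 0.065, 0.07 , 0.075, 0.08 ,
       0.085, 0.09 , 0.095, 0.1  , 0.105, 0.11 , 0.115, 0.12 , 0.125,
       0.13 , 0.135, 0.14 , 0.145, 0.15 ]))
top z 0.12065487558127791 [  62   23   78   71 1988]
outer ((541.029541015625, 134.38778686523438), (57.10841369628906, 61.17339324951172), 74.09647369384766) [545.4574 145.873 ]
hole px [103  44   1   1   1] [325. 199.]
hole rect ((546.3805541992188, 145.99302673339844), (0.0, 0.0), 0.0)
```

Call:
{"api": "step_arm", "payload": {
  "plan": [
    {"wx": 0,"wy": 0,"wz": 0,"tx": 0.1,"ty": 0.05,"tz": 0.5,"hand": 0},
    {"wx": 0,"wy": 0,"wz": 0,"tx": 0,"ty": 0,"tz": 0.9,"hand": 0},
    {"wx": 0,"wy": 0,"wz": 0,"tx": 0,"ty": 0,"tz": 0.9,"hand": 0},
    {"wx": 0,"wy": 0,"wz": 0,"tx": 0,"ty": 0,"tz": 0.9,"hand": 0},
    {"wx": 0,"wy": 0,"wz": 0,"tx": 0,"ty": 0,"tz": 0.8,"hand": 0},
    {"wx": 0,"wy": 0,"wz": 0,"tx": 0,"ty": 0,"tz": 0.6,"hand": 0},
    {"wx": 0,"wy": 0,"wz": 0,"tx": 0,"ty": 0,"tz": 0.4,"hand": 0},
    {"wx": 0,"wy": 0,"wz": 0,"tx": 0,"ty": 0,"tz": 0.2,"hand": 0},
    {"wx": 0,"wy": 0,"wz": 0,"tx": 0,"ty": 0,"tz": 0,"hand": 0},
    {"wx": 0,"wy": 0,"wz": 0,"tx": 0,"ty": 0,"tz": 0,"hand": 0}
  ]
}}

```text
clock: 12.17
position: [0.5406, 0.1318, 0.2286]
ee_rot: [2.513, 1.885, 0.0]
force: [-0.3, -1.4, -3.5]
width: 0.213
```

```bash
cat > l.py <<'E'
from h import *
import sys
np.set_printoptions(precision=4,suppress=True)
t=sys.argv[1];snap('scene','s'+t)
o=arm.observe();R=Ro.from_rotvec(o['ee_rot']).as_matrix();print(o['clock'],o['position'],'joints',o['joints'],o['width']*92,'F',o['force'],o['ft_torque'],'xang',np.degrees(np.arctan2(R[1,0],R[0,0])))
a=cv2.imread(f'pics/s{t}.png')[80:270,320:520];cv2.imwrite(f'pics/s{t}c.png',cv2.resize(a,None,fx=3,fy=3))
d=np.array([.5403,.1318,.196])-o['position'];print(R.T@d*100)
E
python3 l.py 7
```

```text
12.2167 [0.5407 0.1318 0.2288] joints [-0.8314  0.359   0.673   1.7778 -0.2497  1.0907 -0.3573] 19.16892535081178 F [-0.225   0.5252 -2.7677] [-0.0878  0.0666 -0.0102] xang 73.72146098037231
[-0.0157 -0.0364  3.2796]
```

View pics/s7c.png

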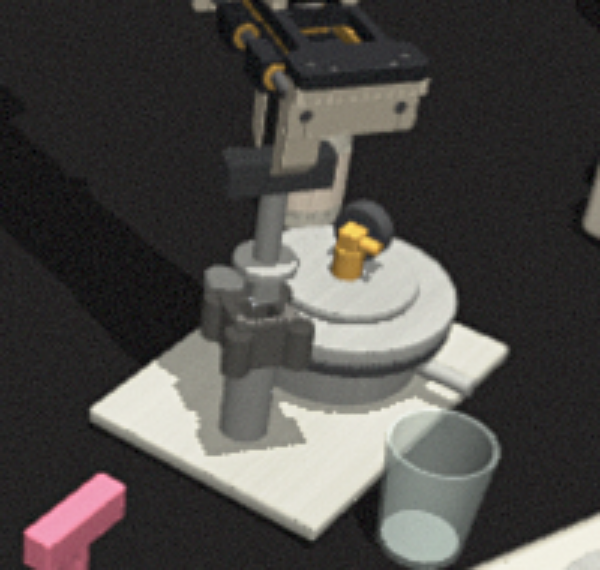

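The tip (265,295) stands right over the recess (268,312), so I insert slowly.

Call:
{"api": "step_arm", "payload": {
  "plan": [
    {"wx": 0,"wy": 0,"wz": 0,"tx": 0,"ty": 0,"tz": 0.3,"hand": 0},
    {"wx": 0,"wy": 0,"wz": 0,"tx": 0,"ty": 0,"tz": 0.3,"hand": 0},
    {"wx": 0,"wy": 0,"wz": 0,"tx": 0,"ty": 0,"tz": 0.3,"hand": 0},
    {"wx": 0,"wy": 0,"wz": 0,"tx": 0,"ty": 0,"tz": 0.3,"hand": 0},
    {"wx": 0,"wy": 0,"wz": 0,"tx": 0,"ty": 0,"tz": 0.2,"hand": 0},
    {"wx": 0,"wy": 0,"wz": 0,"tx": 0,"ty": 0,"tz": 0.2,"hand": 0},
    {"wx": 0,"wy": 0,"wz": 0,"tx": 0,"ty": 0,"tz": 0.2,"hand": 0},
    {"wx": 0,"wy": 0,"wz": 0,"tx": 0,"ty": 0,"tz": 0,"hand": 0},
    {"wx": 0,"wy": 0,"wz": 0,"tx": 0,"ty": 0,"tz": 0,"hand": 0},
    {"wx": 0,"wy": 0,"wz": 0,"tx": 0,"ty": 0,"tz": 0,"hand": 0}
  ]
}}

```text
clock: 13.05
position: [0.5405, 0.1318, 0.2105]
ee_rot: [2.514, 1.885, 0.0]
force: [0.4, -0.6, -2.9]
width: 0.209
```

```bash
python3 l.py 8
```

```text
13.1 [0.5405 0.1318 0.2106] joints [-0.8226  0.3774  0.6644  1.8022 -0.2648  1.052  -0.3437] 19.02402096319176 F [-0.617   0.3762 -2.8302] [-0.0927  0.0772  0.0272] xang 73.72692428091298
[-0.0101 -0.0183  1.4578]
```

View pics/s8c.png

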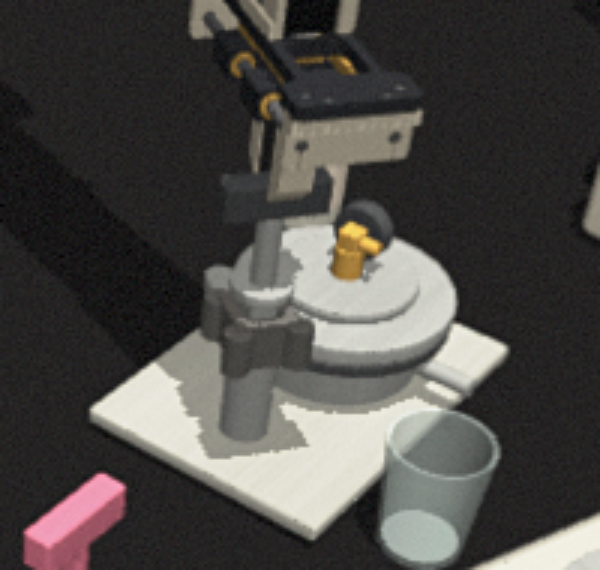

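Call:
{"api": "step_arm", "payload": {
  "plan": [
    {"wx": 0,"wy": 0,"wz": 0,"tx": 0,"ty": 0,"tz": 0.3,"hand": 0},
    {"wx": 0,"wy": 0,"wz": 0,"tx": 0,"ty": 0,"tz": 0.3,"hand": 0},
    {"wx": 0,"wy": 0,"wz": 0,"tx": 0,"ty": 0,"tz": 0.3,"hand": 0},
    {"wx": 0,"wy": 0,"wz": 0,"tx": 0,"ty": 0,"tz": 0.2,"hand": 0},
    {"wx": 0,"wy": 0,"wz": 0,"tx": 0,"ty": 0,"tz": 0.2,"hand": 0},
    {"wx": 0,"wy": 0,"wz": 0,"tx": 0,"ty": 0,"tz": 0.1,"hand": 0},
    {"wx": 0,"wy": 0,"wz": 0,"tx": 0,"ty": 0,"tz": 0,"hand": 0},
    {"wx": 0,"wy": 0,"wz": 0,"tx": 0,"ty": 0,"tz": 0,"hand": 0},
    {"wx": 0,"wy": 0,"wz": 0,"tx": 0,"ty": 0,"tz": 0,"hand": 0},
    {"wx": 0,"wy": 0,"wz": 0,"tx": 0,"ty": 0,"tz": 0,"hand": 0}
  ]
}}

```text
clock: 13.93
position: [0.5406, 0.132, 0.1973]
ee_rot: [-2.513, -1.884, -0.002]
force: [-3.9, -0.7, 7.9]
width: 0.215
```

```bash
python3 l.py 9
```

```text
13.9833 [0.5406 0.132  0.1973] joints [-0.8152  0.3914  0.6572  1.8192 -0.2775  1.0234 -0.3325] 19.18349392306881 F [-3.2449 -0.5863  7.3915] [-0.0735  0.9136  0.0274] xang 73.73259064820304
[-0.0292 -0.0209  0.1285]
```

View pics/s9c.png

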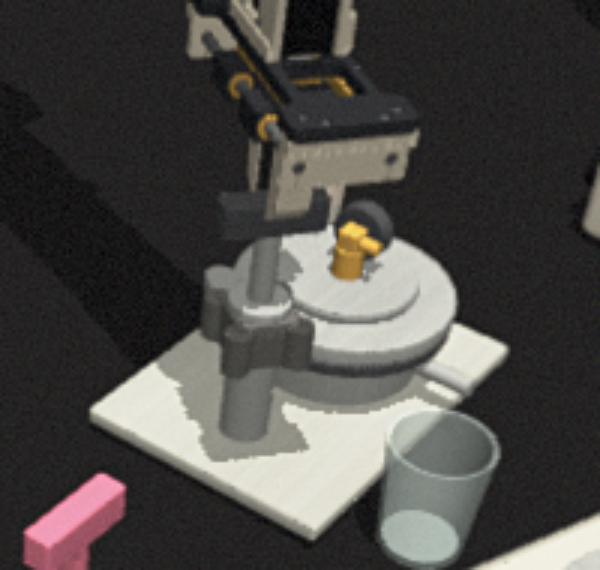

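Call:
{"api": "step_arm", "payload": {
  "plan": [
    {"wx": 0,"wy": 0,"wz": 0,"tx": 0,"ty": 0,"tz": 0.1,"hand": 0},
    {"wx": 0,"wy": 0,"wz": 0,"tx": 0,"ty": 0,"tz": 0.1,"hand": 0},
    {"wx": 0,"wy": 0,"wz": 0,"tx": 0,"ty": 0,"tz": 0,"hand": 0},
    {"wx": 0,"wy": 0,"wz": 0,"tx": 0,"ty": 0,"tz": 0,"hand": 0},
    {"wx": 0,"wy": 0,"wz": 0,"tx": 0,"ty": 0,"tz": 0,"hand": 0},
    {"wx": 0,"wy": 0,"wz": 0,"tx": 0,"ty": 0,"tz": 0,"hand": 0},
    {"wx": 0,"wy": 0,"wz": 0,"tx": 0,"ty": 0,"tz": 0,"hand": 0},
    {"wx": 0,"wy": 0,"wz": 0,"tx": 0,"ty": 0,"tz": 0,"hand": 0},
    {"wx": 0,"wy": 0,"wz": 0,"tx": 0,"ty": 0,"tz": 0,"hand": 0},
    {"wx": 0,"wy": 0,"wz": 0,"tx": 0,"ty": 0,"tz": 0,"hand": 0}
  ]
}}

```text
clock: 14.82
position: [0.5412, 0.1322, 0.1971]
ee_rot: [-2.513, -1.884, -0.005]
force: [-9.3, -1.0, 27.7]
width: 0.211
```

```bash
python3 l.py 10
python3 - <<'E'
from h import *
snap('wrist','w10')
W,im=cloud('s10')
# collar top and knob top heights
a=cv2.imread('pics/s10.png')[150:210,370:440];cv2.imwrite('pics/s10d.png',cv2.resize(a,None,fx=9,fy=9,interpolation=cv2.INTER_CUBIC))
z=W[...,2];m=(np.hypot(W[...,0]-.54,W[...,1]-.132)<.021)&(z>.1)&(z<.15)
print(np.histogram(z[m],25,(.1,.15)))
E
```

```text
14.8667 [0.5412 0.1322 0.1971] joints [-0.8142  0.3915  0.6569  1.8195 -0.2793  1.0215 -0.3309] 19.356909171541822 F [-8.9293 -0.6812 27.4888] [-0.2154  2.3771  0.0045] xang 73.72688952878063
[-0.0611 -0.0717  0.1121]
(array([ 1,  1,  1,  0,  2,  0,  0,  0,  0,  3,  4,  5,  5, 12, 78, 35, 11,
        7,  3,  8, 10,  6, 11,  8,  5]), array([0.1  , 0.102, 0.104, 0.106, 0.108, 0.11 , 0.112, 0.114, 0.116,
       0.118, 0.12 , 0.122, 0.124, 0.126, 0.128, 0.13 , 0.132, 0.134,
       0.136, 0.138, 0.14 , 0.142, 0.144, 0.146, 0.148, 0.15 ]))
```

View pics/s10d.png

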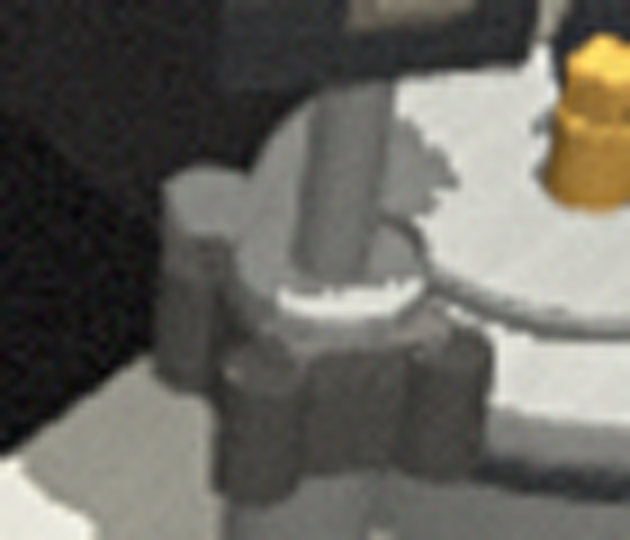

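The collar top is at z 0.129 and the knob top at 0.121, so the collar sits on the knob and the key is home. I ease the push and start turning clockwise.

Call:
{"api": "step_arm", "payload": {
  "plan": [
    {"wx": 0,"wy": 0,"wz": 0,"tx": 0,"ty": 0,"tz": -0.1,"hand": 0},
    {"wx": 0,"wy": 0,"wz": 0,"tx": 0,"ty": 0,"tz": -0.1,"hand": 0},
    {"wx": 0,"wy": 0,"wz": 0.5,"tx": 0,"ty": 0,"tz": 0,"hand": 0},
    {"wx": 0,"wy": 0,"wz": 0.8,"tx": 0,"ty": 0,"tz": 0,"hand": 0},
    {"wx": 0,"wy": 0,"wz": 0.8,"tx": 0,"ty": 0,"tz": 0,"hand": 0},
    {"wx": 0,"wy": 0,"wz": 0.8,"tx": 0,"ty": 0,"tz": 0,"hand": 0},
    {"wx": 0,"wy": 0,"wz": 0.8,"tx": 0,"ty": 0,"tz": 0,"hand": 0},
    {"wx": 0,"wy": 0,"wz": 0.8,"tx": 0,"ty": 0,"tz": 0,"hand": 0},
    {"wx": 0,"wy": 0,"wz": 0.5,"tx": 0,"ty": 0,"tz": 0,"hand": 0},
    {"wx": 0,"wy": 0,"wz": 0,"tx": 0,"ty": 0,"tz": 0,"hand": 0}
  ],
  "force": 60
}}

```text
clock: 15.75
position: [0.5412, 0.1321, 0.1972]
ee_rot: [2.917, 1.165, 0.003]
force: [-1.4, 0.2, 5.4]
width: 0.205
```

```bash
python3 l.py 11
```

```text
15.8 [0.5411 0.1321 0.1972] joints [-0.9057  0.4218  0.7958  1.8251 -0.3469  1.0378 -0.7829] 19.194937250575766 F [-1.3799 -0.1758  6.2117] [-0.1371  0.4951 -0.0366] xang 43.689418472200046
[-0.0828 -0.0353  0.1242]
```

View pics/s11c.png

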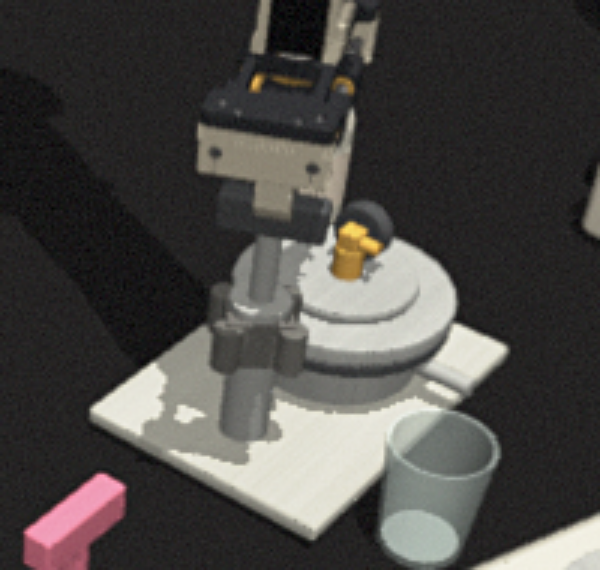

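The knob is turning with the key: its lobes have moved and the collar is still seated. I keep turning.

Call:
{"api": "step_arm", "payload": {
  "plan": [
    {"wx": 0,"wy": 0,"wz": 0.4,"tx": 0,"ty": 0,"tz": 0,"hand": 0},
    {"wx": 0,"wy": 0,"wz": 0.7,"tx": 0,"ty": 0,"tz": 0,"hand": 0},
    {"wx": 0,"wy": 0,"wz": 0.7,"tx": 0,"ty": 0,"tz": 0,"hand": 0},
    {"wx": 0,"wy": 0,"wz": 0.7,"tx": 0,"ty": 0,"tz": 0,"hand": 0},
    {"wx": 0,"wy": 0,"wz": 0.7,"tx": 0,"ty": 0,"tz": 0,"hand": 0},
    {"wx": 0,"wy": 0,"wz": 0.7,"tx": 0,"ty": 0,"tz": 0,"hand": 0},
    {"wx": 0,"wy": 0,"wz": 0.7,"tx": 0,"ty": 0,"tz": 0,"hand": 0},
    {"wx": 0,"wy": 0,"wz": 0.4,"tx": 0,"ty": 0,"tz": 0,"hand": 0},
    {"wx": 0,"wy": 0,"wz": 0,"tx": 0,"ty": 0,"tz": 0,"hand": 0},
    {"wx": 0,"wy": 0,"wz": 0,"tx": 0,"ty": 0,"tz": 0,"hand": 0}
  ]
}}

```text
clock: 16.63
position: [0.5411, 0.1315, 0.1972]
ee_rot: [3.119, 0.375, 0.002]
force: [-1.4, -1.4, 6.7]
width: 0.208
```

```bash
python3 l.py 12
```

```text
16.6833 [0.5411 0.1315 0.1972] joints [-0.9915  0.4653  0.9412  1.831  -0.4278  1.0627 -1.2183] 19.458577788797562 F [-1.1491 -1.0278  5.3856] [-0.4705  0.464  -0.0047] xang 13.72119543569987
[-0.0739 -0.0476  0.1196]
```

View pics/s12c.png

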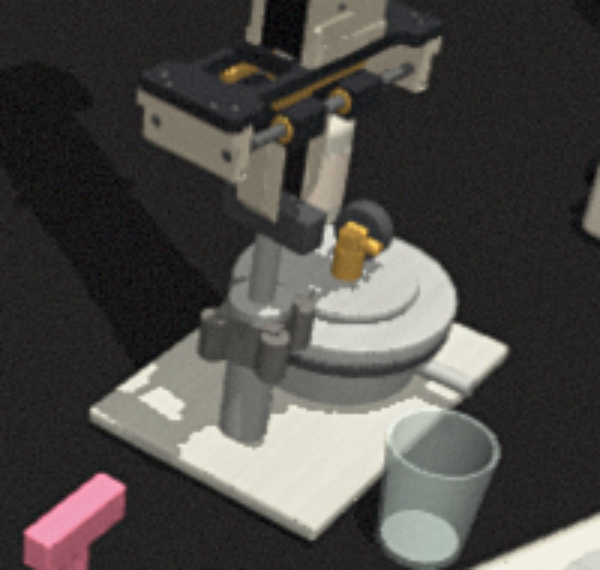

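Call:
{"api": "step_arm", "payload": {
  "plan": [
    {"wx": 0,"wy": 0,"wz": 0.3,"tx": 0,"ty": 0,"tz": 0,"hand": 0},
    {"wx": 0,"wy": 0,"wz": 0.3,"tx": 0,"ty": 0,"tz": 0,"hand": 0},
    {"wx": 0,"wy": 0,"wz": 0.3,"tx": 0,"ty": 0,"tz": 0,"hand": 0},
    {"wx": 0,"wy": 0,"wz": 0.3,"tx": 0,"ty": 0,"tz": 0,"hand": 0},
    {"wx": 0,"wy": 0,"wz": 0.3,"tx": 0,"ty": 0,"tz": 0,"hand": 0},
    {"wx": 0,"wy": 0,"wz": 0.3,"tx": 0,"ty": 0,"tz": 0,"hand": 0},
    {"wx": 0,"wy": 0,"wz": 0.2,"tx": 0,"ty": 0,"tz": 0,"hand": 0},
    {"wx": 0,"wy": 0,"wz": 0,"tx": 0,"ty": 0,"tz": 0,"hand": 0},
    {"wx": 0,"wy": 0,"wz": 0,"tx": 0,"ty": 0,"tz": 0,"hand": 0},
    {"wx": 0,"wy": 0,"wz": 0,"tx": 0,"ty": 0,"tz": 0,"hand": 0}
  ]
}}

```text
clock: 17.52
position: [0.5411, 0.1313, 0.1972]
ee_rot: [3.141, 0.048, 0.002]
force: [-1.7, -1.6, 6.1]
width: 0.208
```

```bash
python3 l.py 13
```

```text
17.5667 [0.541  0.1313 0.1972] joints [-1.0236  0.4875  1.0008  1.8331 -0.464   1.0765 -1.3882] 19.31684396899183 F [-1.2452 -2.4382  6.5422] [-0.6064  0.5237  0.2595] xang 1.7460811897013315
[-0.0732 -0.0497  0.12  ]
```

View pics/s13c.png

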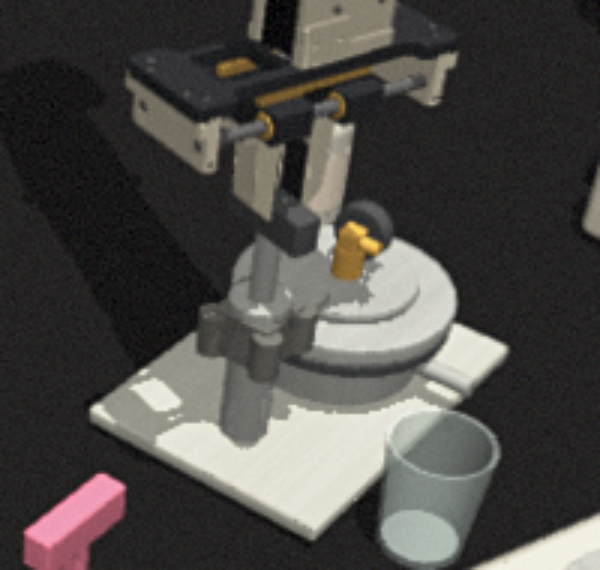

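Call:
{"api": "step_arm", "payload": {
  "plan": [
    {"wx": 0,"wy": 0,"wz": 0.2,"tx": 0,"ty": 0,"tz": 0,"hand": 0},
    {"wx": 0,"wy": 0,"wz": 0.2,"tx": 0,"ty": 0,"tz": 0,"hand": 0},
    {"wx": 0,"wy": 0,"wz": 0.2,"tx": 0,"ty": 0,"tz": 0,"hand": 0},
    {"wx": 0,"wy": 0,"wz": 0.2,"tx": 0,"ty": 0,"tz": 0,"hand": 0},
    {"wx": 0,"wy": 0,"wz": 0.2,"tx": 0,"ty": 0,"tz": 0,"hand": 0},
    {"wx": 0,"wy": 0,"wz": 0,"tx": 0,"ty": 0,"tz": 0,"hand": 0},
    {"wx": 0,"wy": 0,"wz": 0,"tx": 0,"ty": 0,"tz": 0,"hand": 0},
    {"wx": 0,"wy": 0,"wz": 0,"tx": 0,"ty": 0,"tz": 0,"hand": 0},
    {"wx": 0,"wy": 0,"wz": 0,"tx": 0,"ty": 0,"tz": 0,"hand": 0},
    {"wx": 0,"wy": 0,"wz": 0,"tx": 0,"ty": 0,"tz": 0,"hand": 0}
  ]
}}

```text
clock: 18.4
position: [0.541, 0.1313, 0.1972]
ee_rot: [3.139, -0.114, 0.002]
force: [-2.1, -2.4, 7.0]
width: 0.208
```

```bash
python3 l.py 14
python3 - <<'E'
from h import *
snap('wrist','w14')
E
```

```text
18.45 [0.5409 0.1313 0.1971] joints [-1.0391  0.4998  1.0305  1.834  -0.4826  1.0844 -1.4718] 18.94932764226112 F [-1.8186 -1.7727  6.3756] [-0.7051  0.6796  1.0324] xang -4.173431849572991
[-0.0672 -0.0411  0.1145]
```

View pics/w14.png

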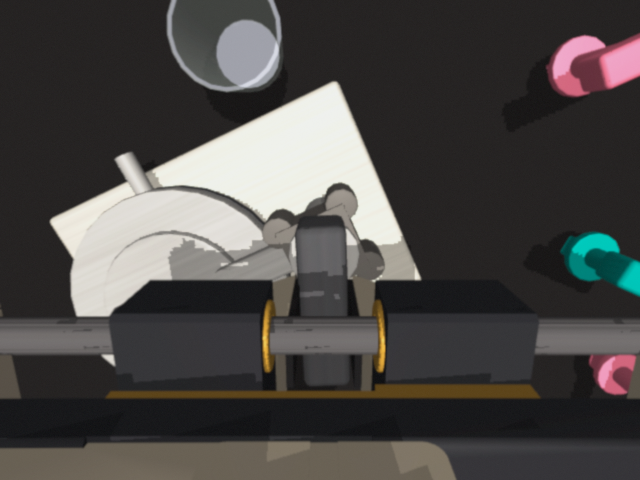

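View pics/s14c.png

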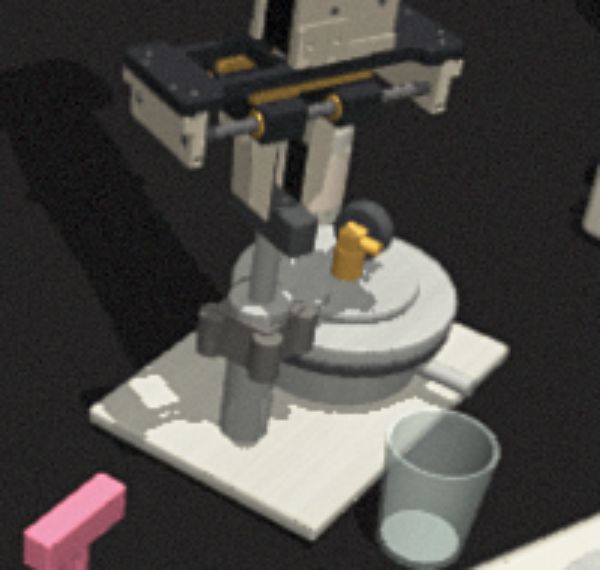

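Run:
```python
from h import *
W,im=cloud('w14')
for p in[(280,226),(341,198),(366,262)]:
    u,v=p;P=W[v-9:v+10,u-9:u+10].reshape(-1,3);P=P[(P[:,2]>.09)&(P[:,2]<.13)];print(p,P.mean(0),len(P))
a=np.array([W[226,280],W[198,341],W[262,366]]);
for i,j in((0,1),(1,2)): d=a[j]-a[i];print(np.degrees(np.arctan2(d[1],d[0])),np.linalg.norm(d[:2]))
z=W[...,2];r=np.hypot(W[...,0]-.5405,W[...,1]-.1318)
m=(z>.113)&(z<.126)&(r<.05);m[:180]=False;m[290:]=False
print(cv2.minAreaRect((W[m][:,:2]*1000).astype(np.float32)))
# dog points
m=(z>.092)&(z<.108)&(r>.036)&(r<.09);ys,xs=np.where(m);q=W[m][:,:2];print(len(q),xs.mean(),ys.mean());d=q-[.5405,.1318];print(np.degrees(np.arctan2(d[:,1],d[:,0])).round()[::40])
b=im[150:300,200:400,::-1];cv2.imwrite('pics/w14c.png',cv2.resize(b,None,fx=4,fy=4))
```

```text
(280, 226) [0.557169   0.15680908 0.11926483] 360
(341, 198) [0.5713946  0.11930277 0.11924869] 356
(366, 262) [0.53134081 0.10662963 0.12102421] 359
-69.15106338050971 0.040001375001082695
-162.4026160233579 0.04232615747904996
((540.6517944335938, 131.84912109375), (61.48052978515625, 61.49543380737305), 20.576690673828125)
1631 251.05763335377068 262.90680564071124
[ -17.  -15.   54. -103.   96.   98.   98.  100.  103.  104.  105.  106.
  105.  104.  103.  101.  112.  107.  104.  102.  109.  104.  101.  109.
  104.  115.  106.  102.  110.  105.  116.  107.  122.  110.  104.  113.
  106.  117.  109.  125.  113.]
```

View pics/w14c.png

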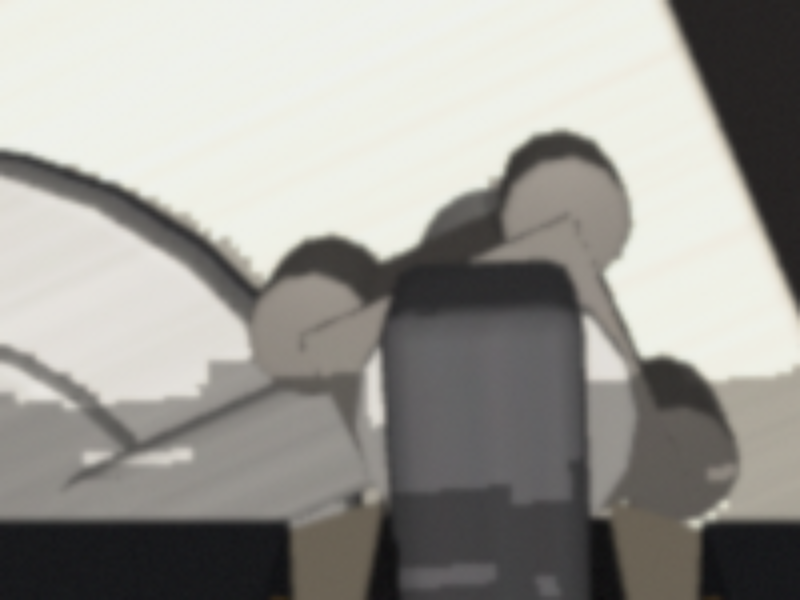

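Run:
```python
from h import *
W,im=cloud('w14')
z=W[...,2];m=(z>.196)&(z<.212)&(np.hypot(W[...,0]-.541,W[...,1]-.1313)<.05)
m[:200]=False;m[300:]=False;m[:,:295]=False;m[:,355:]=False
q=W[m][:,:2];print(len(q),np.median(W[m][:,2]),cv2.minAreaRect((q*1000).astype(np.float32)),q.mean(0))
d=q.max(0);print(d)
# edges per bin along x
for x in np.arange(.552,.576,.004):
    k=abs(q[:,0]-x)<.002;print(round(x,3),k.sum(),q[k,1].min() if k.any() else 0,q[k,1].max() if k.any() else 0)
```

```text
4043 0.20606931973845627 ((560.7310791015625, 130.19223022460938), (24.355684280395508, 30.79921531677246), 85.88040161132812) [0.56155075 0.13111054]
[0.57597037 0.14300386]
0.552 616 0.118620406944109 0.14300385750507788
0.556 483 0.12156275960189267 0.1415804403367234
0.56 477 0.1216435544946008 0.14130589721030565
0.564 498 0.12138734746035493 0.14140284923758495
0.568 519 0.12116853346192434 0.1411371347831042
0.572 536 0.12110314383998054 0.14101523164197424
```

Torque has risen to 1.0 N m. The dog now points at 110.6°, exactly toward the lid centre, after 0.94 rad of turn, so this is the stop. I relax the twist and then look again before letting go.

Call:
{"api": "step_arm", "payload": {
  "plan": [
    {"wx": 0,"wy": 0,"wz": -0.4,"tx": 0,"ty": 0,"tz": 0,"hand": 0},
    {"wx": 0,"wy": 0,"wz": -0.4,"tx": 0,"ty": 0,"tz": 0,"hand": 0},
    {"wx": 0,"wy": 0,"wz": -0.4,"tx": 0,"ty": 0,"tz": 0,"hand": 0},
    {"wx": 0,"wy": 0,"wz": -0.4,"tx": 0,"ty": 0,"tz": 0,"hand": 0},
    {"wx": 0,"wy": 0,"wz": 0,"tx": 0,"ty": 0,"tz": 0,"hand": 0},
    {"wx": 0,"wy": 0,"wz": 0,"tx": 0,"ty": 0,"tz": 0,"hand": 0},
    {"wx": 0,"wy": 0,"wz": 0,"tx": 0,"ty": 0,"tz": 0,"hand": 0},
    {"wx": 0,"wy": 0,"wz": 0,"tx": 0,"ty": 0,"tz": 0,"hand": 0},
    {"wx": 0,"wy": 0,"wz": 0,"tx": 0,"ty": 0,"tz": 0,"hand": 0},
    {"wx": 0,"wy": 0,"wz": 0,"tx": 0,"ty": 0,"tz": 0,"hand": 0}
  ]
}}

```text
clock: 19.33
position: [0.541, 0.1314, 0.1972]
ee_rot: [3.138, 0.146, 0.002]
force: [-1.5, -1.4, 7.1]
width: 0.21
```

```bash
python3 l.py 15
python3 - <<'E'
from h import *
snap('wrist','w15')
W,im=cloud('w15')
z=W[...,2];r=np.hypot(W[...,0]-.5405,W[...,1]-.1318)
m=(z>.113)&(z<.126)&(r<.05);m[:160]=False;m[290:]=False
print(m.sum(),cv2.minAreaRect((W[m][:,:2]*1000).astype(np.float32)))
E
```

```text
19.3833 [0.541  0.1313 0.1972] joints [-1.0139  0.4804  0.9826  1.8326 -0.453   1.0721 -1.3378] 19.21789467233422 F [-1.3101 -0.6095  5.4376] [-0.5506  0.6338 -0.0141] xang 5.314227118394688
[-0.0659 -0.0519  0.1164]
2587 ((540.9612426757812, 132.15496826171875), (60.568355560302734, 61.65552520751953), 25.127166748046875)
```

```bash
cat > fit.py <<'E'
from h import *
from scipy.spatial import cKDTree
from scipy.optimize import minimize
import sys
def pts(tag,exc=None):
    W,im=cloud(tag);z=W[...,2];r=np.hypot(W[...,0]-.5405,W[...,1]-.1318)
    m=(z>.1165)&(z<.1245)&(r<.047)
    n,l,s,c=cv2.connectedComponentsWithStats(m.astype(np.uint8))
    m=np.isin(l,[i for i in range(1,n) if s[i,4]>25])
    q=W[m][:,:2]
    return q
ref=pts('w2')-[.5403,.1318]
for tag in sys.argv[1:]:
    q=pts(tag); best=None
    def cost(p):
        c,s=np.cos(p[2]),np.sin(p[2]);X=(q-[.5405+p[0],.1318+p[1]])@np.array([[c,-s],[s,c]])
        return np.mean(np.minimum(tree.query(X)[0],.006)**1)*1e3
    tree=cKDTree(ref)
    for a in np.radians([-65,-60,-55,-50,-45,-40]):
        o=minimize(cost,[0,0,a],method='Nelder-Mead',options=dict(initial_simplex=np.array([[0,0,a],[.002,0,a],[0,.002,a],[0,0,a+.06]])))
        if best is None or o.fun<best.fun:best=o
    print(tag,len(q),best.fun,best.x[:2]*1000,'turn cw rad',-best.x[2], np.degrees(best.x[2]))
E
python3 fit.py w14 w15
```

```text
w14 2562 0.3137348246532941 [-0.07724233 -0.22571357] turn cw rad 0.941009697095678 -53.91588412446635
w15 2460 0.3095712277450619 [-0.07544771 -0.21582975] turn cw rad 0.8516869982923183 -48.79807046831559
```

Run:
```python
from h import *
a=[cv2.resize(np.load(f'pics/{t}.npz')['im'][150:290,220:400,::-1],(400,311),interpolation=cv2.INTER_CUBIC) for t in('w14','w15')]
cv2.imwrite('pics/cmp.png',np.hstack(a))
```

```text
(no output)
```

View pics/cmp.png

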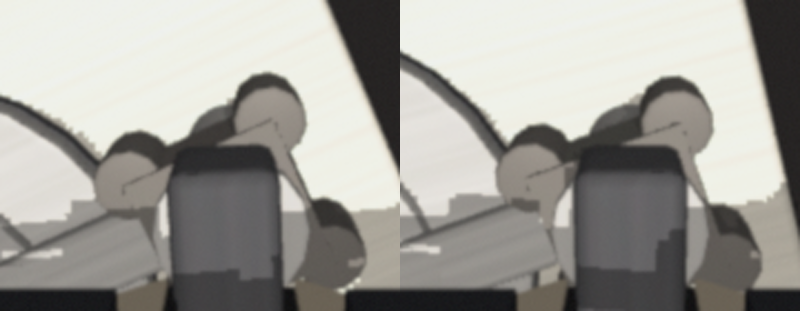

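The knob came back about 0.09 rad with the key when I reversed. I press it against the stop again with moderate torque and will let go there.

Call:
{"api": "step_arm", "payload": {
  "plan": [
    {"wx": 0,"wy": 0,"wz": 0.3,"tx": 0,"ty": 0,"tz": 0,"hand": 0},
    {"wx": 0,"wy": 0,"wz": 0.3,"tx": 0,"ty": 0,"tz": 0,"hand": 0},
    {"wx": 0,"wy": 0,"wz": 0.3,"tx": 0,"ty": 0,"tz": 0,"hand": 0},
    {"wx": 0,"wy": 0,"wz": 0.2,"tx": 0,"ty": 0,"tz": 0,"hand": 0},
    {"wx": 0,"wy": 0,"wz": 0,"tx": 0,"ty": 0,"tz": 0,"hand": 0},
    {"wx": 0,"wy": 0,"wz": 0,"tx": 0,"ty": 0,"tz": 0,"hand": 0},
    {"wx": 0,"wy": 0,"wz": 0,"tx": 0,"ty": 0,"tz": 0,"hand": 0},
    {"wx": 0,"wy": 0,"wz": 0,"tx": 0,"ty": 0,"tz": 0,"hand": 0},
    {"wx": 0,"wy": 0,"wz": 0,"tx": 0,"ty": 0,"tz": 0,"hand": 0},
    {"wx": 0,"wy": 0,"wz": 0,"tx": 0,"ty": 0,"tz": 0,"hand": 0}
  ]
}}

```text
clock: 20.27
position: [0.541, 0.1313, 0.1972]
ee_rot: [3.141, -0.034, 0.002]
force: [-1.3, -2.2, 6.9]
width: 0.206
```

```bash
python3 l.py 16
python3 - <<'E'
from h import *
snap('wrist','w16')
E
python3 fit.py w16
cat > bar.py <<'E'
from h import *
import sys
for t in sys.argv[1:]:
    W,im=cloud(t);z=W[...,2];m=(z>.200)&(z<.212)
    m[:200]=False;m[278:]=False;m[:,:285]=False;m[:,365:]=False
    n,l,s,c=cv2.connectedComponentsWithStats(m.astype(np.uint8));m=l==(1+np.argmax(s[1:,4]))
    m&=(np.arange(480)[:,None]>232)   # away from far end
    f=np.load(f'pics/{t}.npz');R=f['R'];x=-R[1]*1;x=x[:2]/np.linalg.norm(x[:2]);y=np.array([-x[1],x[0]])
    q=W[m][:,:2]-[.541,.1313];a=q@x;b=q@y
    e=[];bins=np.arange(a.min()+.001,a.max()-.001,.0015)
    for k in bins:
        s=b[abs(a-k)<.001];e.append([s.min(),s.max()])
    e=np.array(e);print(t,'tool x ang',np.degrees(np.arctan2(x[1],x[0])),'bar vs tool deg',np.degrees(np.arctan(np.polyfit(bins,e,1)[0])),'width',(e[:,1]-e[:,0]).mean())
E
python3 bar.py w6 w14 w15 w16
```

```text
20.3167 [0.541  0.1313 0.1972] joints [-1.0313  0.4934  1.0155  1.8336 -0.4733  1.0804 -1.4305] 19.182586027697862 F [-1.0698 -2.4275  7.0249] [-0.6346  0.6331  0.3969] xang -1.24606690864236
[-0.0712 -0.0485  0.1192]
w16 2508 0.3111530157653987 [ 0.10347238 -0.25076857] turn cw rad 0.9309852030216423 -53.3415229222702
w6 tool x ang 73.73548386494592 bar vs tool deg [20.1095373  38.26067149] width 0.00232338735878803
w14 tool x ang -4.162849398880305 bar vs tool deg [2.41077006 2.10679288] width 0.019699439778797113
w15 tool x ang 5.333180088492002 bar vs tool deg [-0.6069883   0.88582503] width 0.019610957980622096
w16 tool x ang -1.232137454993819 bar vs tool deg [0.8434477  0.98938596] width 0.01987789363639421
```

Pressed to 0.4 N m, the knob stands 0.93 rad from its start, against 0.94 at 1.0 N m, which is a hard stop. I let go here and check.

Call:
{"api": "step_arm", "payload": {
  "plan": [
    {"wx": 0,"wy": 0,"wz": 0,"tx": 0,"ty": 0,"tz": 0,"hand": 0.25},
    {"wx": 0,"wy": 0,"wz": 0,"tx": 0,"ty": 0,"tz": 0,"hand": 0.3},
    {"wx": 0,"wy": 0,"wz": 0,"tx": 0,"ty": 0,"tz": 0,"hand": 0.4},
    {"wx": 0,"wy": 0,"wz": 0,"tx": 0,"ty": 0,"tz": 0,"hand": 0.5},
    {"wx": 0,"wy": 0,"wz": 0,"tx": 0,"ty": 0,"tz": 0,"hand": 0.6},
    {"wx": 0,"wy": 0,"wz": 0,"tx": 0,"ty": 0,"tz": 0,"hand": 0.7},
    {"wx": 0,"wy": 0,"wz": 0,"tx": 0,"ty": 0,"tz": 0,"hand": 0.7},
    {"wx": 0,"wy": 0,"wz": 0,"tx": 0,"ty": 0,"tz": 0,"hand": 0.7},
    {"wx": 0,"wy": 0,"wz": 0,"tx": 0,"ty": 0,"tz": 0,"hand": 0.7},
    {"wx": 0,"wy": 0,"wz": 0,"tx": 0,"ty": 0,"tz": 0,"hand": 0.7}
  ]
}}

```text
clock: 21.2
position: [0.5404, 0.1318, 0.1964]
ee_rot: [-3.141, 0.035, -0.0]
force: [-0.6, -0.2, 0.5]
width: 0.702
```

```bash
python3 l.py 17
python3 - <<'E'
from h import *
snap('wrist','w17')
E
python3 fit.py w17; python3 bar.py w17
```

```text
21.25 [0.5404 0.1318 0.1964] joints [-1.0314  0.4941  1.0147  1.8347 -0.4743  1.08   -1.431 ] 64.3271359476707 F [ 0.3822 -0.2321  0.3789] [-0.0304  0.1433 -0.027 ] xang -1.2743243072564059
[-0.0087  0.0039  0.0412]
w17 2780 0.3144682681227869 [-0.1265376  -0.04958208] turn cw rad 0.9388634353876377 -53.792912386865105
w17 tool x ang -1.2525884209363507 bar vs tool deg [1.51778601 1.9852875 ] width 0.019585990679688598
```

View pics/w17.png

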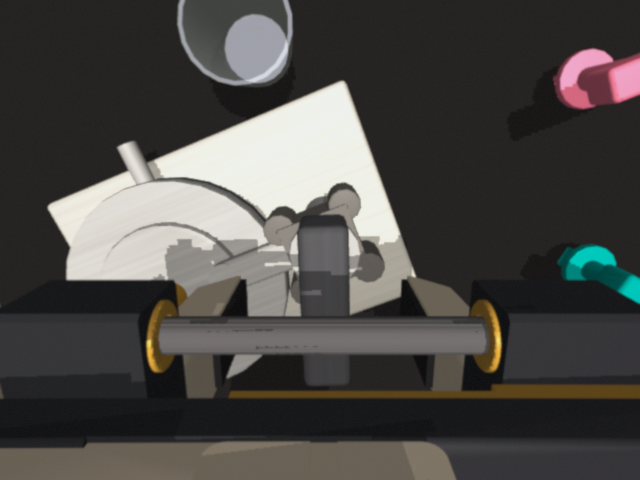

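View pics/s17c.png

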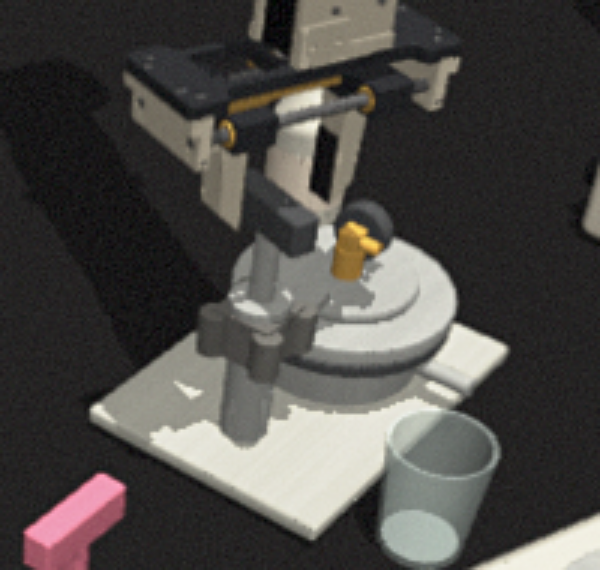

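The knob kept its place at 0.94 rad from its start. The key stands free between the open fingers, with its bar at (324,300). Now I lift straight off.

Call:
{"api": "step_arm", "payload": {
  "plan": [
    {"wx": 0,"wy": 0,"wz": 0,"tx": 0,"ty": 0,"tz": -0.3,"hand": 0.8},
    {"wx": 0,"wy": 0,"wz": 0,"tx": 0,"ty": 0,"tz": -1.0,"hand": 0.8},
    {"wx": 0,"wy": 0,"wz": 0,"tx": 0,"ty": 0,"tz": -1.5,"hand": 0.8},
    {"wx": 0,"wy": 0,"wz": 0,"tx": 0,"ty": 0,"tz": -2.0,"hand": 0.8},
    {"wx": 0,"wy": 0,"wz": 0,"tx": 0,"ty": 0,"tz": -2.0,"hand": 0.8},
    {"wx": 0,"wy": 0,"wz": 0,"tx": 0,"ty": 0,"tz": -2.0,"hand": 0.8},
    {"wx": 0,"wy": 0,"wz": 0,"tx": 0,"ty": 0,"tz": -2.0,"hand": 0.8},
    {"wx": 0,"wy": 0,"wz": 0,"tx": 0,"ty": 0,"tz": -1.5,"hand": 0.8},
    {"wx": 0,"wy": 0,"wz": 0,"tx": 0,"ty": 0,"tz": -0.5,"hand": 0.8},
    {"wx": 0,"wy": 0,"wz": 0,"tx": 0,"ty": 0,"tz": 0,"hand": 0.8}
  ]
}}

```text
clock: 22.13
position: [0.5411, 0.1317, 0.326]
ee_rot: [-3.14, 0.035, -0.004]
force: [0.6, 0.1, -0.3]
width: 0.8
```

Call:
{"api": "step_arm", "payload": {
  "plan": [
    {"wx": 0,"wy": 0,"wz": 0,"tx": -0.5,"ty": 0,"tz": 0,"hand": 0.8},
    {"wx": 0,"wy": 0,"wz": 0,"tx": -1.0,"ty": 0,"tz": 0,"hand": 0.8},
    {"wx": 0,"wy": 0,"wz": 0,"tx": -1.0,"ty": 0,"tz": 0,"hand": 0.8},
    {"wx": 0,"wy": 0,"wz": 0,"tx": -1.0,"ty": 0,"tz": 0,"hand": 0.8},
    {"wx": 0,"wy": 0,"wz": 0,"tx": -1.0,"ty": 0,"tz": 0,"hand": 0.8},
    {"wx": 0,"wy": 0,"wz": 0,"tx": -1.0,"ty": 0,"tz": 0,"hand": 0.8},
    {"wx": 0,"wy": 0,"wz": 0,"tx": -0.5,"ty": 0,"tz": 0,"hand": 0.8},
    {"wx": 0,"wy": 0,"wz": 0,"tx": 0,"ty": 0,"tz": 0,"hand": 0.8},
    {"wx": 0,"wy": 0,"wz": 0,"tx": 0,"ty": 0,"tz": 0,"hand": 0.8},
    {"wx": 0,"wy": 0,"wz": 0,"tx": 0,"ty": 0,"tz": 0,"hand": 0.8}
  ]
}}

```text
clock: 22.97
position: [0.4806, 0.1333, 0.3243]
ee_rot: [3.141, -0.034, 0.0]
force: [0.2, -0.2, -0.3]
width: 0.803
```

```bash
python3 l.py 18
python3 - <<'E'
from h import *
np.set_printoptions(precision=4,suppress=True)
snap('wrist','w18')
for t in('w18','s18'):
  W,im=cloud(t);z=W[...,2];r=np.hypot(W[...,0]-.5405,W[...,1]-.1318)
  for a,b,rr in((.195,.215,.045),(.125,.135,.024),(.140,.175,.012)):
    m=(z>a)&(z<b)&(r<rr)
    if m.sum()>5: print(t,a,m.sum(),np.median(z[m]),cv2.minAreaRect((W[m][:,:2]*1000).astype(np.float32)),W[m].mean(0))
E
python3 fit.py w18
```

```text
23.0167 [0.4807 0.1332 0.3243] joints [-1.3142  0.2427  1.1858  1.7726 -0.234   1.2837 -1.6647] 73.67608578764252 F [0.3418 0.6404 0.2641] [-0.0135  0.1928 -0.0187] xang -1.2774966829832692
[ 5.957  -0.0018 12.8333]
w18 0.195 3147 0.2062256811845036 ((540.37548828125, 131.82272338867188), (69.93486022949219, 20.017709732055664), 0.42385706305503845) [0.5417 0.1319 0.2061]
w18 0.125 512 0.12933383198351123 ((540.4261474609375, 131.7768096923828), (31.357797622680664, 40.93727493286133), 0.15585601329803467) [0.5406 0.132  0.1293]
s18 0.195 353 0.20541591161417525 ((540.7759399414062, 128.55392456054688), (73.24737548828125, 22.081619262695312), 2.1667773723602295) [0.5456 0.1261 0.2037]
s18 0.125 189 0.129233763117591 ((542.1595458984375, 127.95536041259766), (40.199134826660156, 40.20048522949219), 48.81953430175781) [0.5455 0.1256 0.1293]
s18 0.14 128 0.1572465351655074 ((543.845458984375, 126.37516784667969), (17.3243465423584, 11.000504493713379), 42.756717681884766) [0.5452 0.1257 0.157 ]
w18 1314 0.31691355279872424 [-0.6155886  -0.12268741] turn cw rad 0.9418276668000135 -53.96275033629434
```

View pics/w18.png

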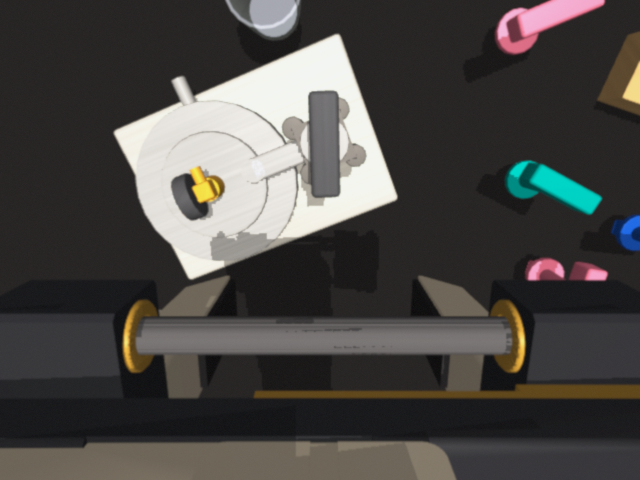

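View pics/s18.png

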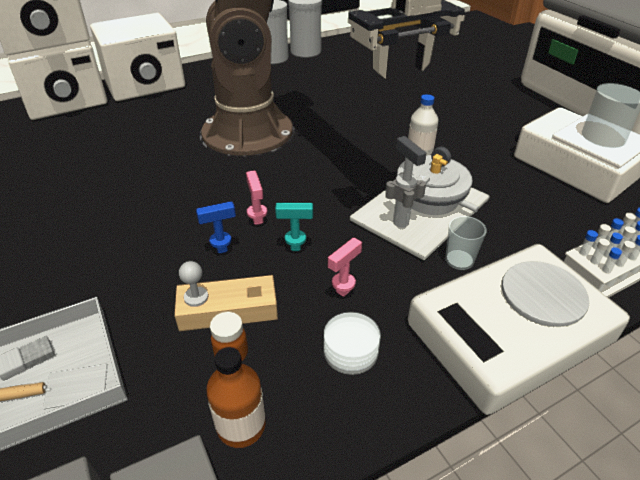

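The dog at (270,162) now reaches over the lid. The key's bar and collar centres agree within 0.1 mm, so it stands upright, and the collar top is 8 mm above the knob top. The hand touches nothing, and the tamper, jar and beaker still stand. I'm handing in.

```bash
python3 -c "
from cell import arm
print(arm.sign_off())"
```

```text
the job is handed in; nothing more can be done
None
```

The lid is clamped. I took the key from the stand, pushed it fully home in the knob and turned the knob clockwise to its stop. Then I let go, backed off and handed in at about 23 s of the 45 s. No verdict is reported at hand-in.

**Last checks:**
- **Knob:** it turned 0.94 rad from where it stood, and the dog points within a degree of the lid's centre. I could not measure the knob's absolute angle. Taking this position as the 1.2 rad stop puts its start at about 0.26 rad, which is within the stated range.
- **Key:** the collar top is 8 mm above the knob top, so the collar sits on the knob. The centres of the bar and collar agree within 0.1 mm, so it stands upright and centred.
- **Surroundings:** the tamper, jar and beaker still stand, and the hand touches nothing.

**Disagreed on the way:**
- **Knob sprang back:** when I eased the key back at the stop, the knob came back about 0.09 rad. I turned it to the stop again and let go there, and it stayed.
- **Key play:** the key stood about 20° from the knob, more than the stated 15° (0.26 rad) of play. I did not find out why.
- **Scene camera:** it placed the key about 3 mm to one side of the wrist camera's reading. It read the knob about 3 mm off the same way, so I relied on the wrist camera.

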